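# Make the pill-filling corner ready

## Robot

A 6-joint arm with a two-finger parallel gripper is mounted at the origin on the work surface. World frame = base frame: x ahead of the robot, y to its left, z up, the work surface at z = 0. Lengths are in m, angles in rad, forces in N, time in s.
With the tool pointing down it reaches from about 0.35 to 0.975 m from the base axis. Payload 4.9 kg.
Tool frame: the origin (TCP) lies midway between the tips of the shut fingers; the grasp point (between the pads) lies ctrl.grip_depth behind it (ctrl.grip_depth is the distance from the TCP to the grasp point, in m); z points along the fingers, y is the line along which they close (so a half turn about z gives the same grasp; the last joint's range is limited). The gripper opens to 85 mm and grips with 20 to 120 N. Pads are 22 mm wide; open, the fingers measure 114 mm over their backs; the gripper's body (76 mm by 85 mm) begins 54 mm behind the grasp point. The pads swing forward as they close: fully open they stand 13 mm farther back than shut.
Start: joints at [1.185, 0.053, 1.613, -0, 1.476, -0.119], TCP at [0.165, 0.603, 0.231] pointing down, gripper open.
Joint ranges: [-3.01, 3.01], [-1.01, 2.22], [0.06, 2.58], [-1.02, 4.17], [0.09, 2.62], [-3.14, 3.14]. Speed limits (rad/s): [2.57, 2.57, 3.14, 3.14, 3.14, 3.14].

## Interface

Orientations are given as a rotation vector (axis times angle).
In Python, from station import ctrl, get_image, camera_model gives the robot as it stands. The module is installed in compiled form; this text tells all that it offers.
- The arm moves only by the shell command python3 -m crank 'ROWS' [FORCE]. ROWS is JSON, a list of rows, each a list of 7 numbers: the shift along the tool's x, y, z in mm, then the turn, a rotation vector about the tool's x, y, z in rad, then the opening, from -1 (shut) to 1 (fully open). A call has exactly 10 rows; each row shifts and turns the commanded pose from where the row before left it, along the tool's axes as they then stand; what a row does not reach is not made up. A row lasts 1/12 s, in which the tool goes at most 41.7 mm and 7.16 degrees, less where a joint would pass 70% of its speed; a pose out of reach is approached as far as the arm can. A call with a gripper value outside its range is refused whole. The fingers move at their own pace and stop on an object; FORCE is the grip in N (left out, the last holds). Time passes only in rows, so rows that do not move let the fingers close, or fill a call up. It gives the time, the measured TCP pose, the force, the opening and the grip force at its end, in the units of the state.
- ctrl.get_obs(): the state, without advancing time (a new reading comes with each control period).
- get_image(name): name is "side" or "top" or "wrist"; returns the picture (480x640x3 uint8, red, green, blue); there is no depth.
- camera_model(name): a dict with "vertical_fov" (degrees; the focal length in pixels is half the picture's height over the tangent of half this angle, whatever the lens; pixels are square), "cx", "cy" (the principal point, pixels), "R" (3x3) and "t" (3): a world point X has camera coordinates R X + t; the wrist camera has in their place "hand_eye" (4x4, takes a point from camera to tool coordinates, whose origin is the TCP and whose axes are the flange's). Camera axes: x right, y down, z forward; pixel columns grow to the right and rows downward; lengths in m; the calibration is good to about 2 mm. A picture is of the moment at which its call begins: read the wrist's pose just before it. camera_model takes no time and is no camera call.
- ctrl.finish_job(): hands the job in; it is judged then, once.
The state is a dict: "t": time; "q": joint angles; "dq": joint speeds; "effort": joint torques, N m; "tool_pos": TCP position; "tool_rot": TCP orientation; "contact_force": force on the tool from outside, world axes, zero at the start; "wrist_torque": the same for the moment, N m; "opening": finger opening in m; "grip_force": force on a finger pad.
Only numpy, scipy, OpenCV 4.12 (cv2) and the standard library are available. Lean on these libraries where they do the work, as an engineer would, in place of code of your own. Each camera call takes 0.05 s, during which the arm holds its last target. There are 200 camera calls.

## Task

Make the pill-filling corner ready: clear the olive dish out of the way onto the round cork trivet, take the black dose board out of its holder and lean it on its short edge, tilted back and square, against the middle of the planter's front face; on the riser, flick the caps of the empty vials on the low front step fully open and press the caps of the filled vials on the high back step shut until they click, all vials staying seated in their wells. When all that is so, press the pill timer's button down and let it up. Leave the mug and the keyring tag where they are.

Things in the scene. Friction and masses are not known exactly. Their poses are not given: they have to be found in the camera images.
- hinge_front_a (a point): Hinge axis of the flip cap of the vial in the front (lower) step's left (+y) well, at the back of its rim, 110 mm above the table. x axis: level, from thumb lever through the vial's axis (at x = -22 mm) to the hinge; y along the hinge; z up. All vials alike: amber, 40 mm diameter, 80 mm from foot to rim, standing loose in its well, gripped by a sprung pad (8 N or more to pull out). May be absent.
- hinge_front_b (a point): The same point of the vial in the front step's middle well. Shut, each white cap is a disc of 43 mm diameter centred on the vial's axis, from z = 0 to 8 mm here, with a flat thumb lever (22 mm wide, z = 0 to 8 mm) jutting to x = -68 mm. Below the lever are only the vial (to x = -42 mm) and a 10 mm wide catch lug (to x = -53 mm). May be absent.
- hinge_front_c (a point): The same point of the vial in the front step's right (-y) well. May be absent.
- hinge_back_a (a point): The same point of the vial in the back (upper) step's left (+y) well, 170 mm above the table; the back vials are filled. May be absent.
- hinge_back_b (a point): The same point of the vial in the back step's middle well. May be absent.
- hinge_back_c (a point): The same point of the vial in the back step's right (-y) well. May be absent.
- cap_front_a (a joint): Cap angle in rad of that vial: 0 shut, 1.9 fully open (tipped back past upright, lever end 64 mm above the rim). A weak spring (0.03 N m when shut, 0.01 when open) always urges it open; a ball catch holds it shut. Starts shut.
- cap_front_b (a joint): Cap angle, as for front_a. Lifting the thumb lever with about 1.5 to 2.5 N frees the catch within 0.15 rad; the cap then springs up to 1.9 by itself if nothing is in its way. Starts shut.
- cap_front_c (a joint): Cap angle, as for front_a. Starts shut.
- cap_back_a (a joint): Cap angle, as for front_a. Starts open. To shut it, swing it over from behind (the hinge side), then press down near the lever's root (about 5 to 7 N) until it clicks at 0; let go sooner and it springs open again.
- cap_back_b (a joint): Cap angle, as for front_a. Starts open.
- cap_back_c (a joint): Cap angle, as for front_a. Starts open.
- riser: Clear acrylic two-step display riser, fixed, 250 mm wide (y) and 225 mm deep; front step 30 mm high, back step 90 mm high, rows 115 mm apart (x), three square wells per row 78 mm apart (y), 41 mm wide with clear walls 26 mm high and a sprung pad that grips the vial's foot. Origin on the table under its middle, x from the front step to the back step.
- board_mid (a point): Centre of the loose matte black aluminium dose board: a plain flat slab 160 mm tall (z), 110 mm wide (y), 8 mm thick (x), 0.3 kg, both faces alike. It starts on its 110 mm edge, upright in the slot of its holder, its lower edge 6 mm above the table; the walls of the slot reach 32 mm above the table.
- holder: Small clear acrylic stand that holds the board, fixed: base 60 x 120 x 6 mm with two 26 mm walls forming a 12 mm slot along its y. Origin on the table under its middle.
- planter: Low concrete planter, fixed, heavy: 120 mm deep (x), 160 mm wide (y), rim 80 mm above the table, pebbles and low succulents (to about 95 mm, only in its rear half) inside. Origin on the table under its middle; its front face, at x = -60 mm, faces the robot.
- dish_mid (a point): Centre (15 mm above its foot) of the loose white ceramic olive dish: oblong, open, empty, 60 mm wide (x), 120 mm long (y), 30 mm high, walls 6 mm, 0.22 kg. It starts on the table just in front of the planter, where the board has to go.
- trivet: Round cork trivet, fixed, 120 mm in diameter, 6 mm thick. Origin on the table under its middle.
- timer_mid (a point): Centre (12 mm above its foot) of the loose round blue pill timer, a puck 72 mm in diameter and 24 mm high, 0.18 kg, lying on the table. Its white push button, 34 mm in diameter, is in the middle of its top and stands 8 mm proud (its top 32 mm above the table).
- timer_button (a joint): Travel of the timer's button in m: 0 up, 0.005 fully down; sprung, 1 N to start, 4 N at the bottom, comes back up by itself.
- mug_rim (a point): Bystander: centre of the mouth of a loose ceramic mug, 80 mm in diameter and 92 mm high, handle at +y, to the left of the riser. Leave it alone.
- tag: Bystander: loose matte black keyring tag, 34 x 62 x 5 mm with a wire ring, flat on the table off the riser's right front corner, origin under its middle. Leave it alone.

How it is judged:
By the outcome, as a careful person would: the job done as asked, in the order asked, and still so for the second after the job is handed in, with the robot touching nothing.
Of vial_front_a, vial_front_b, vial_front_c only 2 to 3 are there at a start; the rules pass over those that are not, and their reading is None.
Of vial_back_a, vial_back_b, vial_back_c only 2 to 3 are there at a start; the rules pass over those that are not, and their reading is None.
At some moment in a run one of timer, dish may be knocked a few centimetres aside while the robot is not near it.
Once in a run the grip may slacken for a moment while it holds something.
It also fails if it takes over 210 s, if anything falls off the work surface, if the arm or the gripper's body presses on something with over 40 N, if the wrist force passes 120 N, or if a joint passes its speed limit or range.

## Working session

There is one attempt and no reset: what is moved stays moved. The work goes in short steps, Python scripts to look and compute and a shell command to move; the robot and the scene stay as the last step left them, time stands still between calls to the robot, and variables do not carry over. Pictures are saved under pics/ and viewed, at most 14 in all, crops included, and the job is handed in when it is done.

```bash
ls; mkdir -p pics
python3 - <<'E'
from station import ctrl,get_image,camera_model
import cv2,numpy as np
np.set_printoptions(precision=4,suppress=True)
print(ctrl.get_obs(),ctrl.grip_depth)
for n in("side","top","wrist"):
    im=get_image(n); cv2.imwrite(f"pics/{n}0.png",im[:,:,::-1]); print(n,camera_model(n))
E
```

```text
pics
{'t': 0.0, 'q': array([ 1.1849,  0.0533,  1.6143, -0.    ,  1.476 , -0.119 ]), 'dq': array([ 0.0006, -0.    , -0.0001,  0.0013,  0.0015,  0.0015]), 'effort': array([  0.0002, -39.3697, -37.0171,  -0.0001,   0.0071,  -0.    ]), 'tool_pos': array([0.1646, 0.6023, 0.2301]), 'tool_rot': array([-0.4179, -3.1132,  0.0031]), 'contact_force': array([ 0.1399,  0.7824, -0.0417]), 'wrist_torque': array([ 0.001 , -0.0023,  0.0411]), 'grip_force': 0.0, 'opening': 0.08550229359805962} 0.0187
side {'vertical_fov': 56.65160731285273, 'cx': 322.85916388594427, 'cy': 238.5013736465051, 'R': array([[ 0.8818, -0.4717, -0.0006],
       [-0.3587, -0.6698, -0.6502],
       [ 0.3063,  0.5735, -0.7598]]), 't': array([-0.4627,  0.2676,  0.8222])}
top {'vertical_fov': 51.19644617348866, 'cx': 314.89373659441753, 'cy': 246.90075748493163, 'R': array([[ 0.0411, -0.9992, -0.0009],
       [-0.9768, -0.04  , -0.2106],
       [ 0.2104,  0.0095, -0.9776]]), 't': array([-0.0323,  0.5437,  1.1781])}
wrist {'vertical_fov': 70.31406051887389, 'cx': 321.66254349009597, 'cy': 239.99229072321188, 'hand_eye': array([[-0.0002, -0.9483, -0.3174,  0.0814],
       [ 1.    , -0.0002, -0.    , -0.0005],
       [-0.0001, -0.3174,  0.9483, -0.1425],
       [ 0.    ,  0.    ,  0.    ,  1.    ]])}
```

View pics/top0.png

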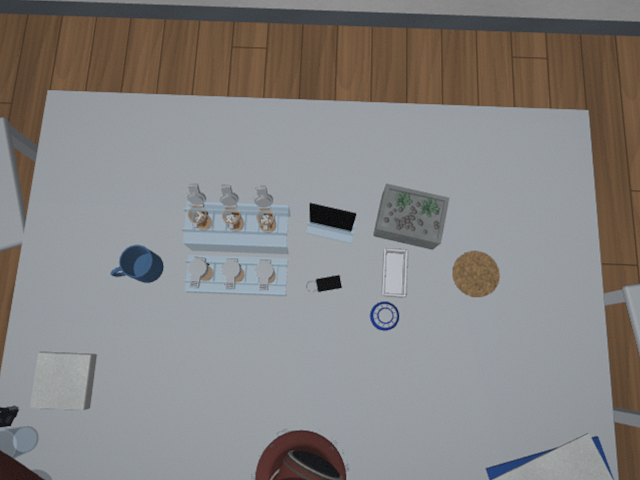

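View pics/side0.png

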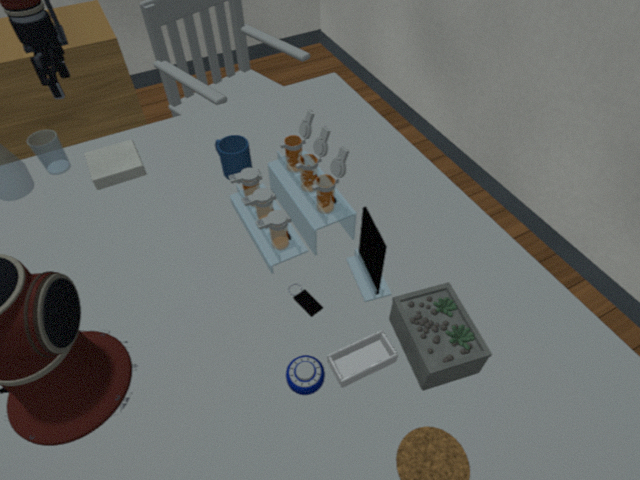

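All six vials are present. In the top view:
- Front lids are at about (200,272), (232,272) and (265,272). The open back caps are at (195,190), (228,196) and (263,196).
- The board is at (332,218), the planter at (411,217) and the dish at (395,273).
- The timer is at (385,316), the trivet at (476,274) and the tag at (328,283).

```bash
cat > h.py <<'E'
from station import ctrl,get_image,camera_model
import cv2,numpy as np
from scipy.spatial.transform import Rotation as Ro
np.set_printoptions(precision=4,suppress=True)
def snap(n,name=None):
    o=ctrl.get_obs(); im=get_image(n); m=camera_model(n)
    f=240/np.tan(np.radians(m["vertical_fov"]/2))
    if n=="wrist":
        Rt=Ro.from_rotvec(o["tool_rot"]).as_matrix(); H=np.array(m["hand_eye"])
        Rwc=Rt@H[:3,:3]; c=Rt@H[:3,3]+o["tool_pos"]
    else:
        R=np.array(m["R"]); Rwc=R.T; c=-R.T@np.array(m["t"])
    if name: cv2.imwrite(f"pics/{name}.png",im[:,:,::-1])
    return im,(f,m["cx"],m["cy"],Rwc,c)
def ray(cam,px):
    f,cx,cy,R,c=cam; p=np.atleast_2d(px).astype(float)
    d=np.c_[(p[:,0]-cx)/f,(p[:,1]-cy)/f,np.ones(len(p))]@R.T
    return c,d
def onz(cam,px,z):
    c,d=ray(cam,px); return c+d*((z-c[2])/d[:,2])[:,None]
def proj(cam,X):
    f,cx,cy,R,c=cam; p=(np.atleast_2d(X)-c)@R; return np.c_[cx+f*p[:,0]/p[:,2],cy+f*p[:,1]/p[:,2]]
def blob(mask,lo=30,n=1,box=None):
    m=mask.astype(np.uint8)
    if box: b=np.zeros_like(m); x0,y0,x1,y1=box; b[y0:y1,x0:x1]=1; m=m*b
    cs,_=cv2.findContours(m,cv2.RETR_EXTERNAL,cv2.CHAIN_APPROX_NONE)
    return sorted([c for c in cs if cv2.contourArea(c)>lo],key=cv2.contourArea)[::-1][:n]
def rect(cam,c,z):
    P=onz(cam,c[:,0,:],z)[:,:2]; r=cv2.minAreaRect((P*1000).astype(np.float32))
    return r   # centre mm, size, angle deg
def state():
    o=ctrl.get_obs(); print("t %.2f"%o["t"],o["tool_pos"],o["tool_rot"],"F",o["contact_force"],"op %.4f grip %.1f"%(o["opening"],o["grip_force"]))
def delta(pos,R):
    "tool-frame shift mm and turn from now to pose"
    o=ctrl.get_obs(); A=Ro.from_rotvec(o["tool_rot"])
    print("shift",A.inv().apply(np.array(pos)-o["tool_pos"])*1000,"turn",(A.inv()*R).as_rotvec())
def down(yaw,pitch=0):
    "tool z down, tool x along world heading yaw(+pi means -x); pitch tips z toward heading"
    x=np.array([np.cos(yaw),np.sin(yaw),0]); z=np.array([0,0,-1.])
    x,z=np.cos(pitch)*x-np.sin(pitch)*z*-1*-1,np.cos(pitch)*z+np.sin(pitch)*x
    return Ro.from_matrix(np.c_[x,np.cross(z,x),z])
E
python3 - <<'E'
from h import *
im,cam=snap("top")
hsv=cv2.cvtColor(im,cv2.COLOR_RGB2HSV); H,S,V=cv2.split(hsv)
print(cam[4], im[273,395],im[285,430],im[218,332],im[240,420],im[316,400-4],im[283,235])
t=blob((H>100)&(H<130)&(S>120),box=(350,280,430,350))[0]; print("timer",rect(cam,t,.015))
t=blob((H<30)&(S>60),box=(440,230,520,310))[0]; print("trivet",rect(cam,t,.006))
t=blob(V<60,box=(290,180,370,240))[0]; print("board px",t.reshape(-1,2).min(0),t.reshape(-1,2).max(0),cv2.boxPoints(cv2.minAreaRect(t)))
t=blob((V<150),box=(368,175,455,255))[0]; print("planter",cv2.boxPoints(cv2.minAreaRect(t)),cv2.approxPolyDP(t,5,True)[:,0])
E
python3 - <<'E'
import cv2,numpy as np
a=cv2.imread('pics/top0.png')
A=cv2.resize(a[170:310,170:300],None,fx=3.6,fy=3.6,interpolation=cv2.INTER_CUBIC)[:504]
B=cv2.resize(a[170:340,295:460],None,fx=2,fy=2,interpolation=cv2.INTER_CUBIC)
o=np.zeros((504,800,3),np.uint8);o[:A.shape[0],:A.shape[1]]=A;o[:B.shape[0],800-B.shape[1]:]=B
cv2.imwrite('pics/crop0.png',o)
E
```

```text
[ 0.2845 -0.0217  1.2662] [181 184 189] [154 159 164] [14 11  9] [79 83 83] [133 139 150] [117 130 139]
timer ((386.2845764160156, -188.27210998535156), (68.02751922607422, 68.11952209472656), 65.44705200195312)
trivet ((503.6105041503906, -420.51708984375), (114.39645385742188, 116.60379028320312), 89.0319595336914)
board px [310 204] [355 230] [[306.353  220.4118]
 [310.1882 203.153 ]
 [355.4    213.2   ]
 [351.5647 230.4588]]
planter [[371.6344 236.2649]
 [383.7597 182.2522]
 [450.5956 197.2561]
 [438.4703 251.2688]] [[386 183]
 [373 235]
 [429 249]
 [440 244]
 [449 198]]
```

View pics/crop0.png

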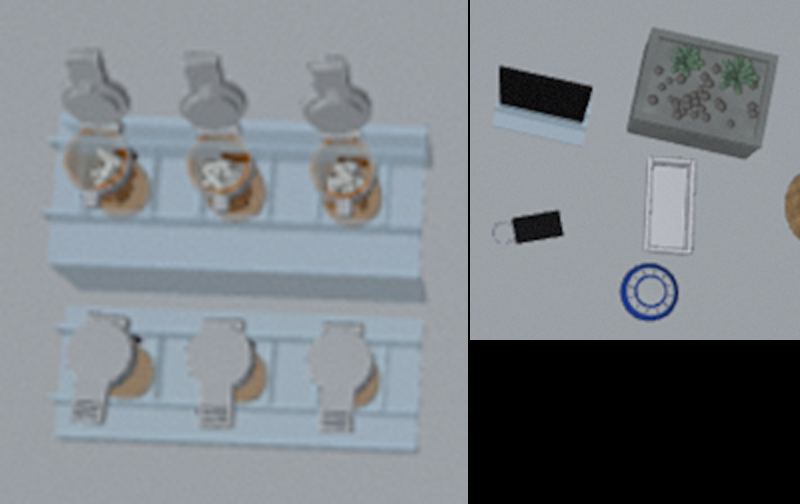

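The crop shows that each front lid has its own small yaw, with lever tips near (194,287), (230,287) and (263,287). The dish's long axis points from the planter toward the robot. Next I compute positions and a viewing pose.

Run:
```python
from h import *
_,cam=snap("top")
A=lambda x,y:(170+x/3.6,170+y/3.6)
print("front hinge/disc/tip",onz(cam,[A(110,320),A(100,355),A(87,422),A(223,325),A(218,357),A(215,425),A(343,328),A(342,360),A(337,430)],.114))
B=lambda x,y:(295+(x-470)/2,170+y/2)
print("dish",onz(cam,[B(650,157),B(695,158),B(692,255),B(643,250)],.03))
print("planter rim",onz(cam,[B(653,30),B(777,52),B(748,147),B(630,122)],.08))
print("board top",onz(cam,[B(500,68),B(592,85)],.166), "mid bottom",onz(cam,[B(498,108),B(588,124)],.03))
print("riser front corners",onz(cam,[A(58,437),A(415,448)],.03),"tag",onz(cam,[(328,283)],0),"mug",onz(cam,[(140,262)],.09))
A0=Ro.from_rotvec(ctrl.get_obs()["tool_rot"]); print(A0.as_matrix())
delta([.50,.22,.42],A0)
```

```text
front hinge/disc/tip [[0.4929 0.2558 0.114 ]
 [0.4696 0.2602 0.114 ]
 [0.4257 0.2646 0.114 ]
 [0.4926 0.1821 0.114 ]
 [0.4714 0.1837 0.114 ]
 [0.4272 0.1823 0.114 ]
 [0.4938 0.104  0.114 ]
 [0.4727 0.1034 0.114 ]
 [0.4272 0.1038 0.114 ]]
dish [[ 0.5537 -0.1865  0.03  ]
 [ 0.5547 -0.2432  0.03  ]
 [ 0.432  -0.2398  0.03  ]
 [ 0.4357 -0.1792  0.03  ]]
planter rim [[ 0.7045 -0.1817  0.08  ]
 [ 0.6821 -0.3354  0.08  ]
 [ 0.56   -0.2984  0.08  ]
 [ 0.5854 -0.155   0.08  ]]
board top [[ 0.6212  0.0043  0.166 ]
 [ 0.6053 -0.1014  0.166 ]] mid bottom [[ 0.6096  0.0078  0.03  ]
 [ 0.5933 -0.1074  0.03  ]]
riser front corners [[0.4249 0.3045 0.03  ]
 [0.4274 0.0586 0.03  ]] tag [[ 0.4644 -0.0466  0.    ]] mug [[0.4837 0.4053 0.09  ]]
[[-0.9646  0.2637 -0.0004]
 [ 0.2637  0.9646 -0.001 ]
 [ 0.0001 -0.001  -1.    ]]
shift [-424.329  -280.838  -189.0565] turn [0. 0. 0.]
```

Run:
```python
from h import *
R=down(np.pi); print(R.as_matrix())
delta([.40,.18,.33],R)
```

```text
[[-1.  0.  0.]
 [ 0.  1.  0.]
 [ 0.  0. -1.]]
shift [-338.4216 -345.6965  -98.9826] turn [-0.001  -0.0002 -0.2668]
```

```bash
python3 -m crank '[[-28,-29,-10,0,0,0,1],[-28,-29,-10,0,0,0,1],[-28,-29,-10,0,0,0,1],[-28,-29,-10,0,0,0,1],[-28,-29,-10,0,0,0,1],[-28,-29,-10,0,0,0,1],[-28,-29,-10,0,0,0,1],[-28,-29,-10,0,0,0,1],[-28,-29,-10,0,0,0,1],[-28,-29,-10,0,0,0,1]]' 
python3 -m crank '[[-29,-28,0,0,0,0,1],[-29,-28,0,0,0,0,1],[0,0,0,0,0,-0.089,1],[0,0,0,0,0,-0.089,1],[0,0,0,0,0,-0.089,1],[0,0,0,0,0,0,1],[0,0,0,0,0,0,1],[0,0,0,0,0,0,1],[0,0,0,0,0,0,1],[0,0,0,0,0,0,1]]'
python3 - <<'E'
from h import *
state(); im,cam=snap("wrist","w1"); np.save("pics/w1.npy",np.array(cam,dtype=object),allow_pickle=True)
for y in(.26,.182,.104): print(proj(cam,[[.49,y,.11],[.605,y,.17]]))
E
```

```text
t: 1.08
tool_pos: [0.3587, 0.2475, 0.3319]
tool_rot: [0.417, 3.113, 0.001]
contact_force: [1.0, -0.1, 0.6]
opening: 0.0855
grip_force: 0.0
t: 1.92
tool_pos: [0.3995, 0.1802, 0.3313]
tool_rot: [-0.0, -3.142, 0.0]
contact_force: [-0.2, -0.7, 0.5]
opening: 0.0856
grip_force: 0.0
t 1.92 [0.3995 0.1802 0.3313] [-0.0001 -3.1416  0.    ] F [-0.1877 -0.7483  0.5118] op 0.0856 grip 0.0
[[390.1683 280.6565]
 [393.8678 397.9598]]
[[323.6519 280.6649]
 [323.7721 397.9612]]
[[257.1435 280.6734]
 [253.6854 397.9626]]
```

View pics/w1.png

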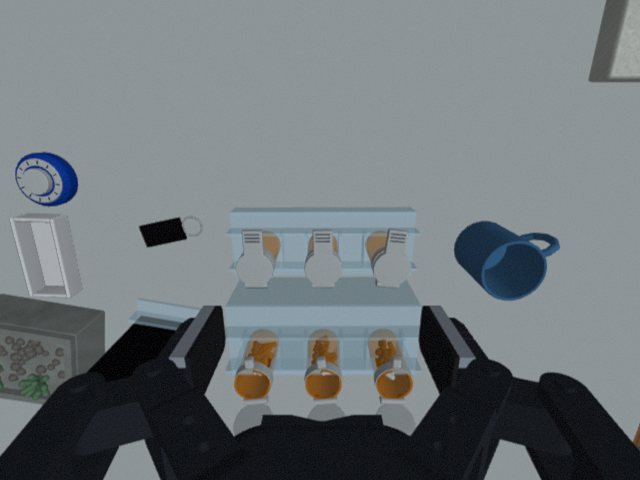

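In this view the robot side is at the top. The front levers' tips are at about (397,232), (322,232) and (253,234). The discs sit around y=266 and the vials are upright. I enlarge it to measure.

Run:
```python
import cv2,numpy as np
a=cv2.imread('pics/w1.png')
A=cv2.resize(a[222:292,225:425],None,fx=4,fy=4,interpolation=cv2.INTER_CUBIC)
B=cv2.resize(a[345:420,225:425],None,fx=4,fy=4,interpolation=cv2.INTER_CUBIC)
o=np.vstack([A,B]); o=cv2.convertScaleAbs(o,alpha=1.5,beta=-80); cv2.imwrite('pics/crop1.png',o); print(o.shape)
```

```text
(580, 800, 3)
```

View pics/crop1.png

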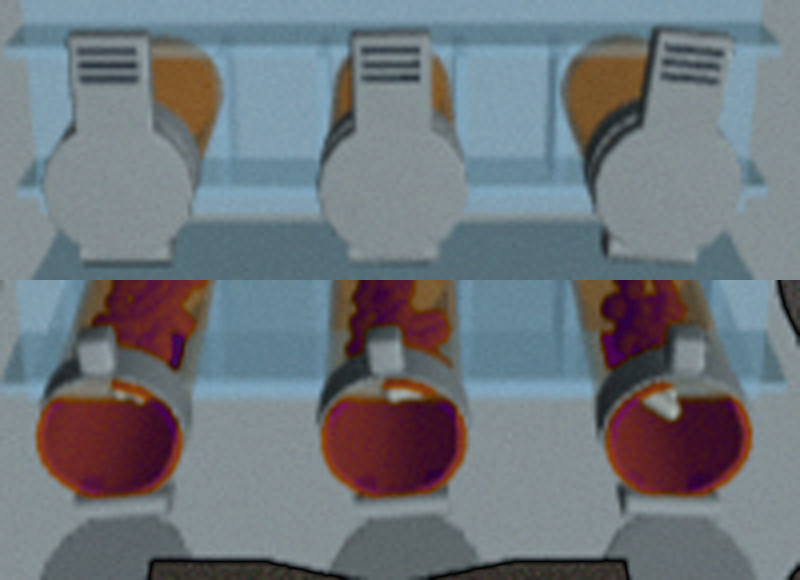

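Crop readings (4x):
- **Front tips:** (110,35), (390,33), (692,33).
- **Front disc centres:** (118,185), (393,187), (667,187).
- **Back mouths:** (109,445), (393,445), (678,445).
- **Back hinges:** (125,500), (403,497), (670,498).

Run:
```python
from h import *
cam=np.load("pics/w1.npy",allow_pickle=True)
F=lambda x,y:(225+x/4,222+y/4); B=lambda x,y:(225+x/4,345+(y-280)/4)
for n,tip,c in(("a",(692,33),(667,187)),("b",(390,33),(393,187)),("c",(110,35),(118,185))):
    P=onz(cam,[F(*tip),F(*c)],.118)[:,:2]; d=P[1]-P[0]; print(n,"tip",P[0],"axis",P[1],"len",np.hypot(*d),"yaw",np.degrees(np.arctan2(d[1],d[0])), "hinge",P[1]+.022*d/np.hypot(*d))
for n,m,h,l in(("a",(678,445),(670,498),(687,350)),("b",(393,445),(403,497),(386,350)),("c",(109,445),(125,500),(98,350))):
    P=onz(cam,[B(*m),B(*h)],.170)[:,:2]; L=onz(cam,[B(*l)],.155)[0,:2]; d=P[1]-P[0]; e=P[0]-L; print(n,"axis",P[0],"hinge",P[1],np.hypot(*d),np.degrees(np.arctan2(d[1],d[0])),"lug yaw",np.degrees(np.arctan2(e[1],e[0])))
im,camt=snap("top")
g=cv2.cvtColor(im,cv2.COLOR_RGB2HSV)
m=cv2.inRange(im,(165,168,172),(255,255,255)); 
c=blob(m,200,1,(370,235,420,310))[0]; print("dish",cv2.minAreaRect(c),rect(camt,c,.03))
```

```text
a tip [0.4258 0.2629] axis [0.4714 0.2591] len 0.045726593764499585 yaw -4.834571341824485 hinge [0.4933 0.2572]
b tip [0.4258 0.1806] axis [0.4714 0.1815] len 0.045575555937872964 yaw 1.098536568237856 hinge [0.4934 0.1819]
c tip [0.4264 0.1042] axis [0.4708 0.1036] len 0.0443890069226119 yaw -0.7808171831045265 hinge [0.4928 0.1033]
a axis [0.589  0.2596] hinge [0.6071 0.2586] 0.018215495375164408 -3.1482195866208236 lug yaw -12.33896983260626
b axis [0.589  0.1814] hinge [0.6068 0.1842] 0.018060487326030102 8.944782351607811 lug yaw 5.65745191641071
c axis [0.5889 0.1034] hinge [0.6078 0.1067] 0.0191631105432821 9.723870127900183 lug yaw 13.674220675218777
dish ((394.5, 272.0), (73.99998474121094, 48.99999237060547), 90.0) ((494.7645568847656, -211.54238891601562), (187.20901489257812, 123.55790710449219), 1.02682626247406)
```

```bash
python3 -m crank '[[-4,-39,5,0,0,0,1],[-4,-39,5,0,0,0,1],[-4,-39,5,0,0,0,1],[-4,-39,5,0,0,0,1],[-4,-39,5,0,0,0,1],[-4,-39,5,0,0,0,1],[-4,-39,5,0,0,0,1],[-4,-39,5,0,0,0,1],[-4,-39,5,0,0,0,1],[-4,-39,5,0,0,0,1]]' 
python3 -m crank '[[0,0,25,0,0,0,1],[0,0,25,0,0,0,1],[0,0,11,0,0,0,1],[0,0,0,0,0,0,1],[0,0,0,0,0,0,1],[0,0,0,0,0,0,1],[0,0,0,0,0,0,1],[0,0,0,0,0,0,1],[0,0,0,0,0,0,1],[0,0,0,0,0,0,1]]'
python3 - <<'E'
from h import *
state(); im,cam=snap("wrist","w2"); np.save("pics/w2.npy",np.array(cam,dtype=object),allow_pickle=True)
print(proj(cam,[[.554,-.187,.03],[.434,-.24,.03],[.573,-.227,.08]]))
E
```

```text
t: 2.85
tool_pos: [0.4395, -0.212, 0.2812]
tool_rot: [0.001, 3.141, -0.0]
contact_force: [0.7, 0.5, 0.8]
opening: 0.0853
grip_force: 0.0
t: 3.68
tool_pos: [0.44, -0.21, 0.2211]
tool_rot: [-0.001, 3.141, -0.001]
contact_force: [-0.4, -0.3, 0.6]
opening: 0.0852
grip_force: 0.0
t 3.68 [ 0.44   -0.21    0.2211] [-0.0008  3.1405 -0.0012] F [-0.4132 -0.2946  0.5566] op 0.0852 grip 0.0
[[342.9615 311.4225]
 [292.3163 205.4923]
 [305.0886 354.444 ]]
```

View pics/w2.png

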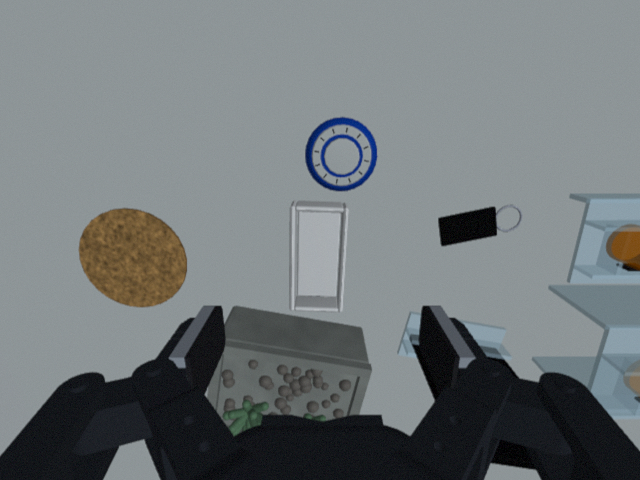

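The dish rim corners are (292,203), (347,204), (343,310) and (292,309). The planter's front-bottom edge runs from (232,307) to (368,329) and its rim edge from (222,343) to (371,366). The timer is at (341,154) and the trivet at (133,257).

Run:
```python
from h import *
cam=np.load("pics/w2.npy",allow_pickle=True); im=cv2.imread("pics/w2.png")[:,:,::-1].copy()
d=onz(cam,[(292,203),(347,204),(343,310),(292,309)],.03)[:,:2]; print("dish",d,d.mean(0))
f=onz(cam,[(232,307),(368,329)],0.0)[:,:2]; r=onz(cam,[(222,343),(371,366)],.08)[:,:2]
for e in(f,r): v=e[1]-e[0]; print("planter",e,"mid",e.mean(0),"len",np.hypot(*v),"yaw",np.degrees(np.arctan2(-v[0],v[1])))
H,S,V=cv2.split(cv2.cvtColor(im,cv2.COLOR_RGB2HSV))
print("trivet",rect(cam,blob((H<30)&(S>60),box=(60,190,205,320))[0],.006))
print("timer",rect(cam,blob((H>100)&(H<130)&(S>120),box=(290,100,400,200))[0],.024))
g=cv2.GaussianBlur(im[:,:,2],(3,3),0)
print("bottom edge cols",[(x,g[295:385,x].astype(int).tolist()[::3]) for x in(260,340)])
```

```text
dish [[ 0.4315 -0.2402]
 [ 0.4325 -0.1854]
 [ 0.5522 -0.187 ]
 [ 0.551  -0.2435]] [ 0.4918 -0.214 ]
planter [[ 0.5657 -0.3188]
 [ 0.5962 -0.1535]] mid [ 0.5809 -0.2361] len 0.1680290422091224 yaw -10.460496798053528
planter [[ 0.5598 -0.308 ]
 [ 0.5867 -0.1612]] mid [ 0.5732 -0.2346] len 0.14928846555502798 yaw -10.385745622532626
trivet ((502.1942443847656, -423.692626953125), (117.614990234375, 120.13101959228516), 0.030895350500941277)
timer ((385.5458984375, -191.90780639648438), (67.91720581054688, 68.16014862060547), 0.016434168443083763)
bottom edge cols [(260, [151, 152, 150, 151, 151, 100, 77, 78, 76, 74, 73, 74, 74, 76, 75, 75, 79, 78, 75, 92, 101, 101, 99, 99, 99, 100, 102, 85, 57, 58]), (340, [145, 146, 145, 155, 161, 165, 152, 150, 151, 144, 76, 76, 78, 78, 78, 77, 77, 78, 78, 78, 79, 86, 77, 84, 102, 103, 103, 105, 102, 57])]
```

```bash
python3 -m crank '[[-10,-1,36,0,0,0,1],[-10,-1,36,0,0,0,1],[-10,-1,36,0,0,0,1],[-10,-1,36,0,0,0,1],[-10,0,36,0,0,0,1],[-2,0,26,0,0,0,1],[0,0,11,0,0,0,1],[0,0,0,0,0,0,1],[0,0,0,0,0,0,-1],[0,0,0,0,0,0,-1]]' 40
python3 -m crank '[[0,0,0,0,0,0,-1],[0,0,0,0,0,0,-1],[0,0,0,0,0,0,-1],[0,0,-10,0,0,0,-1],[0,0,-20,0,0,0,-1],[0,0,-10,0,0,0,-1],[0,0,0,0,0,0,-1],[0,0,0,0,0,0,-1],[0,0,0,0,0,0,-1],[0,0,0,0,0,0,-1]]'
```

```text
t: 4.57
tool_pos: [0.4931, -0.215, 0.0056]
tool_rot: [-0.0, 3.138, -0.003]
contact_force: [0.5, -0.3, -0.6]
opening: 0.0642
grip_force: 0.0
t: 5.4
tool_pos: [0.4908, -0.2135, 0.0421]
tool_rot: [0.0, -3.14, -0.002]
contact_force: [-0.0, 0.8, -3.0]
opening: 0.0591
grip_force: 43.7
```

```bash
python3 -m crank '[[-2,-30,0,0,0,0,-1],[-2,-36,0,0,0,0,-1],[-2,-36,0,0,0,0,-1],[-2,-36,0,0,0,0,-1],[-2,-36,0,0,0,0,-1],[-2,-34,0,0,0,0,-1],[0,0,0,0,0,0,-1],[0,0,0,0,0,0,-1],[0,0,0,0,0,0,-1],[0,0,0,0,0,0,-1]]'
python3 -m crank '[[0,0,8,0,0,0,-1],[0,0,8,0,0,0,-1],[0,0,8,0,0,0,-1],[0,0,4,0,0,0,-1],[0,0,0,0,0,0,-1],[0,0,0,0,0,0,-1],[0,0,0,0,0,0,-1],[0,0,0,0,0,0,-1],[0,0,0,0,0,0,-1],[0,0,0,0,0,0,-1]]'
```

```text
t: 6.23
tool_pos: [0.5033, -0.4203, 0.0421]
tool_rot: [0.002, -3.14, -0.003]
contact_force: [-0.3, 0.5, -1.8]
opening: 0.0591
grip_force: 44.4
t: 7.07
tool_pos: [0.5039, -0.4222, 0.0157]
tool_rot: [-0.0, 3.141, -0.001]
contact_force: [0.5, 0.4, -1.9]
opening: 0.0592
grip_force: 44.3
```

```bash
python3 -m crank '[[0,0,2,0,0,0,-1],[0,0,2,0,0,0,-1],[0,0,0,0,0,0,-1],[0,0,0,0,0,0,1],[0,0,0,0,0,0,1],[0,0,0,0,0,0,1],[0,0,0,0,0,0,1],[0,0,0,0,0,0,1],[0,0,-30,0,0,0,1],[0,0,-40,0,0,0,1]]'
python3 -m crank '[[10,5,-40,0,0,0,1],[10,30,-25,0,0,0,1],[10,36,0,0,0,0,1],[10,36,0,0,0,0,1],[10,36,0,0,0,0,1],[10,36,0,0,0,0,1],[10,15,0,0,0,0,1],[0,0,0,0,0,0,1],[0,0,0,0,0,0,1],[0,0,0,0,0,0,1]]'
python3 - <<'E'
from h import *
state(); im,cam=snap("wrist","w3"); np.save("pics/w3.npy",np.array(cam,dtype=object),allow_pickle=True)
_,_=snap("top","t3")
H,S,V=cv2.split(cv2.cvtColor(im,cv2.COLOR_RGB2HSV))
m=((V<60)).astype(np.uint8)
print(proj(cam,[[.503,-.423,.036],[.621,.004,.166],[.605,-.1,.166]]))
E
```

```text
t: 7.9
tool_pos: [0.5009, -0.4191, 0.0765]
tool_rot: [0.0, -3.134, -0.012]
contact_force: [0.3, -0.6, -0.1]
opening: 0.0858
grip_force: 0.0
t: 8.73
tool_pos: [0.4341, -0.2287, 0.1467]
tool_rot: [0.0, 3.141, -0.001]
contact_force: [-0.2, 0.5, 0.7]
opening: 0.0851
grip_force: 0.0
t 8.73 [ 0.4341 -0.2287  0.1467] [ 0.      3.1407 -0.0015] F [-0.2089  0.5047  0.718 ] op 0.0851 grip 0.0
[[ 92.6681 313.4325]
 [715.1509 603.4129]
 [545.1766 586.3148]]
```

View pics/w3.png

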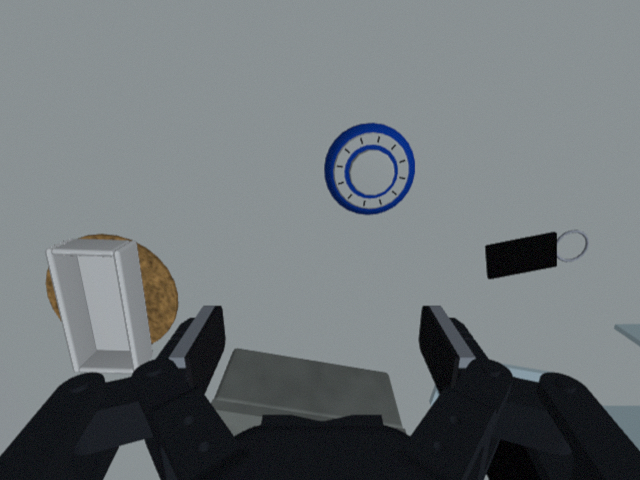

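The dish sits on the trivet with rim corners (48,250), (137,243), (152,368) and (75,371). The planter's front-bottom corners are at about (235,350) and (390,374).

Run:
```python
from h import *
cam=np.load("pics/w3.npy",allow_pickle=True)
d=onz(cam,[(48,250),(137,243),(152,368),(75,371)],.036)[:,:2]; print("dish",d,d.mean(0))
f=onz(cam,[(235,350),(390,374)],0.0)[:,:2]; v=f[1]-f[0]; print("planter bottom",f,f.mean(0),np.hypot(*v),np.degrees(np.arctan2(-v[0],v[1])))
im,ct=snap("top"); m=cv2.inRange(im,(168,170,172),(255,255,255))
c=blob(m,50,3,(440,225,515,320)); print([ (cv2.contourArea(k),rect(ct,k,.034)) for k in c])
H,S,V=cv2.split(cv2.cvtColor(im,cv2.COLOR_RGB2HSV))
b=blob(V<60,box=(290,180,370,240))[0]; p=b.reshape(-1,2); hull=cv2.approxPolyDP(b,3,True)[:,0]; print(hull, onz(ct,hull,.166)[:,:2])
ims,cs=snap("side"); Vs=cv2.cvtColor(ims,cv2.COLOR_RGB2HSV)[:,:,2]
b=blob(Vs<50,box=(340,190,400,300))[0]; hull=cv2.approxPolyDP(b,3,True)[:,0]; print(hull,onz(cs,hull,.166)[:,:2])
```

```text
dish [[ 0.4459 -0.4462]
 [ 0.44   -0.3746]
 [ 0.5587 -0.3816]
 [ 0.562  -0.4516]] [ 0.5016 -0.4135]
planter bottom [[ 0.5661 -0.3164]
 [ 0.5953 -0.159 ]] [ 0.5807 -0.2377] 0.1601755604284471 -10.495193946864369
[(624.0, ((584.3182373046875, -382.9024353027344), (75.09843444824219, 107.21659851074219), 2.3402199745178223)), (372.5, ((512.11474609375, -428.38702392578125), (75.181396484375, 132.2753448486328), 88.6961898803711))]
[[310 204]
 [311 221]
 [351 229]
 [354 213]] [[ 0.6212  0.0043]
 [ 0.5811  0.0003]
 [ 0.5661 -0.091 ]
 [ 0.6039 -0.0968]]
[[340 253]
 [340 287]
 [361 284]
 [368 277]
 [367 266]
 [352 255]] [[ 0.5182 -0.0785]
 [ 0.4815 -0.1432]
 [ 0.5163 -0.1549]
 [ 0.5348 -0.148 ]
 [ 0.5459 -0.1268]
 [ 0.5351 -0.0928]]
```

```bash
python3 -m crank '[[0,5,-38,0,0,0,1],[0,5,-38,0,0,0,1],[0,5,-38,0,0,0,1],[-24.7,23.7,-3,0,0,0,1],[-24.7,23.7,-3,0,0,0,1],[-24.7,23.7,-3,0,0,0,1],[-24.7,23.7,-3,0,0,0,1],[-24.7,23.7,-3,0,0,0,1],[-24.7,23.7,-3,0,0,0,1],[-24.7,23.7,-3,0,0,0,1]]'
python3 -m crank '[[0,0,0,0,0,0.124,1],[0,0,0,0,0,0.124,1],[0,0,0,0,0,0.124,1],[0,0,0,0,0,0.124,1],[0,0,0,0,0,0.124,1],[0,0,0,0,0,0.124,1],[0,0,0,0,0,0.124,1],[0,0,0,0,0,0.124,1],[0,0,0,0,0,0.124,1],[0,0,0,0,0,0.124,1]]' >/dev/null
python3 -m crank '[[0,0,0,0,0,0.124,1],[0,0,0,0,0,0.124,1],[0,0,0,0,0,0.124,1],[0,0,0,0,0,0.124,1],[0,0,0,0,0,0.01,1],[0,0,0,0,0,0,1],[0,0,0,0,0,0,1],[0,0,0,0,0,0,1],[0,0,0,0,0,0,1],[0,0,0,0,0,0,1]]'
python3 - <<'E'
from h import *
state(); print(ctrl.get_obs()["q"]); im,cam=snap("wrist","w4"); np.save("pics/w4.npy",np.array(cam,dtype=object),allow_pickle=True)
print(proj(cam,[[.621,.004,.166],[.605,-.1,.166],[.5807,-.2377,0]]))
E
```

```text
t: 9.77
tool_pos: [0.6081, -0.0463, 0.2811]
tool_rot: [-0.001, -3.141, 0.0]
contact_force: [0.1, -0.7, 1.0]
opening: 0.085
grip_force: 0.0
t: 11.43
tool_pos: [0.6066, -0.0471, 0.2813]
tool_rot: [2.406, 2.02, -0.0]
contact_force: [0.3, -0.4, -0.2]
opening: 0.0852
grip_force: 0.0
t 11.43 [ 0.6066 -0.0471  0.2813] [ 2.4063  2.0197 -0.    ] F [ 0.3498 -0.4295 -0.1849] op 0.0852 grip 0.0
[-0.1997 -0.0112  1.5949 -0.      1.5579 -0.0255]
[[328.6346 166.1016]
 [330.5505 293.2505]
 [326.7308 327.15  ]]
```

View pics/w4.png

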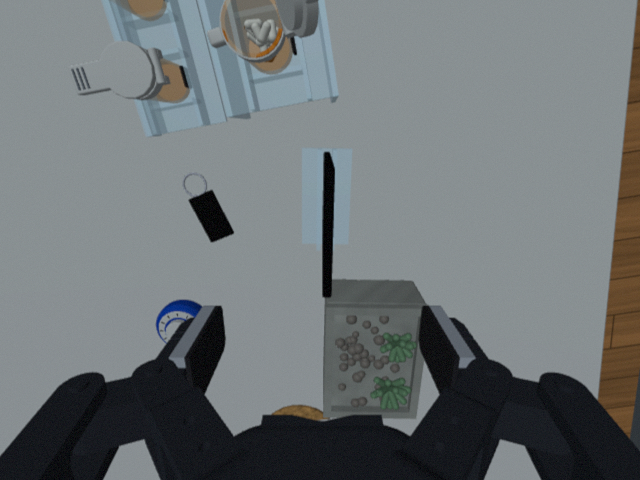

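The board's top edge is seen edge-on, running from about (328,152) to (327,297). The planter's left corner is next to its far end, and the timer is at (182,322).

Run:
```python
from h import *
cam=np.load("pics/w4.npy",allow_pickle=True); im=cv2.imread("pics/w4.png")
V=im.max(2)
for r in range(150,300,12):
    c=np.where(V[r,310:350]<45)[0]+310
    if len(c): print(r,c.min(),c.max(),onz(cam,[(c.min()-.5,r),(c.max()+.5,r)],.166)[:,:2].round(4).tolist())
b=blob(V<45,100,1,(305,130,355,315))[0]; print(rect(cam,b,.166), b[:,0,1].min(),b[:,0,1].max())
print("holder",onz(cam,[(302,149),(352,149),(348,244),(302,244)],.006)[:,:2])
print("planter left rim edge",onz(cam,[(325,308),(425,305)],.08)[:,:2],onz(cam,[(331,280)],0))
```

```text
162 324 331 [[0.6178, 0.0076], [0.6236, 0.0066]]
174 324 333 [[0.6162, -0.0011], [0.6236, -0.0024]]
186 324 333 [[0.6147, -0.0099], [0.6222, -0.0113]]
198 324 333 [[0.6131, -0.019], [0.6207, -0.0203]]
210 323 332 [[0.6107, -0.0281], [0.6184, -0.0295]]
222 323 332 [[0.6091, -0.0376], [0.6168, -0.039]]
234 323 332 [[0.6074, -0.0473], [0.6152, -0.0487]]
246 323 331 [[0.6056, -0.0573], [0.6127, -0.0585]]
258 323 331 [[0.6038, -0.0675], [0.611, -0.0687]]
270 323 331 [[0.602, -0.0779], [0.6093, -0.0792]]
282 323 331 [[0.6001, -0.0886], [0.6075, -0.0899]]
294 323 330 [[0.5982, -0.0995], [0.6048, -0.1007]]
((611.931884765625, -44.328975677490234), (117.28499603271484, 7.651648044586182), 79.35525512695312) 153 296
holder [[ 0.5935  0.0114]
 [ 0.652   0.0011]
 [ 0.6295 -0.1161]
 [ 0.5707 -0.1057]]
planter left rim edge [[ 0.5905 -0.1616]
 [ 0.7031 -0.1776]] [[ 0.599  -0.1656  0.    ]]
```

```bash
python3 -m crank '[[0,5,30,0,0,0.01,1],[0,0,38,0,0,0,1],[0,0,38,0,0,0,1],[0,0,38,0,0,0,1],[0,0,19,0,0,0,1],[0,0,0,0,0,0,1],[0,0,0,0,0,0,-1],[0,0,0,0,0,0,-1],[0,0,0,0,0,0,-1],[0,0,0,0,0,0,-1]]' 60
python3 -m crank '[[0,0,0,0,0,0,-1],[0,0,0,0,0,0,-1],[0,0,0,0,0,0,-1],[0,0,0,0,0,0,-1],[0,0,0,0,0,0,-1],[0,0,0,0,0,0,-1],[0,0,0,0,0,0,-1],[0,0,0,0,0,0,-1],[0,0,0,0,0,0,-1],[0,0,0,0,0,0,-1]]'
```

```text
t: 12.32
tool_pos: [0.6132, -0.0483, 0.1213]
tool_rot: [2.414, 2.004, 0.005]
contact_force: [0.4, -0.5, 0.1]
opening: 0.0387
grip_force: 0.0
t: 13.15
tool_pos: [0.6121, -0.0481, 0.1195]
tool_rot: [2.416, 2.006, 0.002]
contact_force: [-1.1, -0.0, 5.1]
opening: 0.0075
grip_force: 59.6
```

```bash
python3 -m crank '[[0,0,-10,0,0,0,-1],[0,0,-16,0,0,0,-1],[0,0,-14,0,0,0,-1],[0,0,-4,0,0,0,-1],[0,-15,0,0,0,0,-1],[0,-20,0,0,0,0,-1],[0,-20,0,0,0,0,-1],[0,-15,0,0,0,0,-1],[0,0,0,0,0,0,-1],[0,0,0,0,0,0,-1]]'
python3 -m crank '[[-20,0,0,0,0,0,-1],[-30,0,0,0,0,0,-1],[-35,0,0,0,0,0,-1],[-35,0,0,0,0,0,-1],[-35,0,0,0,0,0,-1],[-25,0,0,0,0,0,-1],[-11,0,0,0,0,0,-1],[0,0,0,0,0,0,-1],[0,0,0,0,0,0,-1],[0,0,0,0,0,0,-1]]'
python3 - <<'E'
from h import *
state(); snap("side","s5")
E
```

```text
t: 13.98
tool_pos: [0.5422, -0.0349, 0.162]
tool_rot: [-2.417, -2.007, 0.0]
contact_force: [-0.2, 0.2, -2.7]
opening: 0.0074
grip_force: 59.3
t: 14.82
tool_pos: [0.508, -0.222, 0.1621]
tool_rot: [-2.416, -2.007, -0.001]
contact_force: [0.9, 0.6, -3.5]
opening: 0.0075
grip_force: 59.3
t 14.82 [ 0.508  -0.222   0.1621] [-2.4158 -2.0072 -0.0007] F [ 0.9135  0.58   -3.5464] op 0.0075 grip 59.3
```

View pics/s5.png

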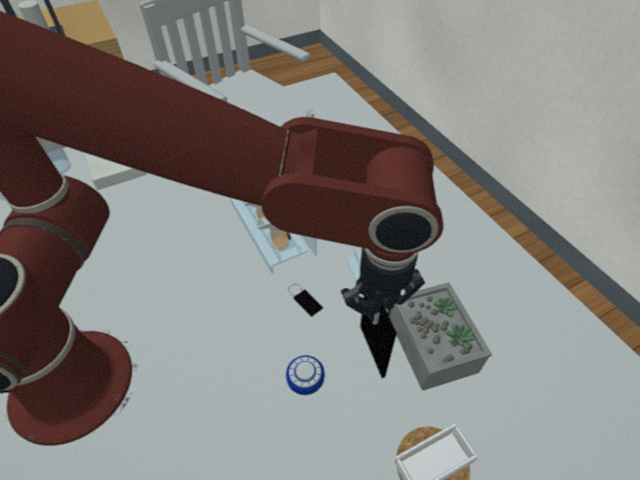

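```bash
python3 -m crank '[[0,0,0,0.075,0,0,-1],[0,0,0,0.076,0,0,-1],[0,0,0,0.076,0,0,-1],[0,20,-4.6,0,0,0,-1],[0,20,-4.6,0,0,0,-1],[0,16.5,-3.8,0,0,0,-1],[0,4.6,20,0,0,0,-1],[0,4,17,0,0,0,-1],[0,2,9,0,0,0,-1],[0,0,0,0,0,0,-1]]'
python3 - <<'E'
from h import *
def rep():
    o=ctrl.get_obs(); p=o["tool_pos"]-np.array([.579,-.236,0]); R=Ro.from_rotvec(o["tool_rot"]).as_matrix()
    print("x'",p[:2]@[.983,-.182],"y'",p[:2]@[.182,.983],"z",p[2],"toolz",R[:,2],"heading",np.degrees(np.arctan2(R[1,0],R[0,0])),o["contact_force"],o["opening"],o["grip_force"])
rep()
E
```

```text
t: 15.7
tool_pos: [0.5639, -0.2318, 0.1128]
tool_rot: [-2.273, -1.89, 0.217]
contact_force: [0.8, 0.4, -3.3]
opening: 0.0076
grip_force: 62.0
x' -0.015620620375775725 y' 0.0014276897991476502 z 0.11281715201874554 toolz [-0.2241  0.0429 -0.9736] heading 79.48895536616679 [ 0.7801  0.3837 -3.2701] 0.007649609693537132 62.04966187477112
```

```bash
python3 -m crank '[[0,3,-0.7,0,0,0,-1],[0,3,-0.7,0,0,0,-1],[0,2,-0.45,0,0,0,-1],[0,1,-0.23,0,0,0,-1],[0,0,0,0,0,0,-1],[0,0,0,0,0,0,-1],[0,0,0,0,0,0,-1],[0,0,0,0,0,0,-1],[0,0,0,0,0,0,-1],[0,0,0,0,0,0,-1]]' | grep -E 'pos|contact'
python3 -m crank '[[0,1,-0.23,0,0,0,-1],[0,1,-0.23,0,0,0,-1],[0,1,-0.23,0,0,0,-1],[0,0,0,0,0,0,-1],[0,0,0,0,0,0,-1],[0,0,0,0,0,0,-1],[0,0,0,0,0,0,-1],[0,0,0,0,0,0,-1],[0,0,0,0,0,0,-1],[0,0,0,0,0,0,-1]]' | grep -E 'pos|contact'
python3 -m crank '[[0,1,-0.23,0,0,0,-1],[0,1,-0.23,0,0,0,-1],[0,1,-0.23,0,0,0,-1],[0,0,0,0,0,0,-1],[0,0,0,0,0,0,-1],[0,0,0,0,0,0,-1],[0,0,0,0,0,0,-1],[0,0,0,0,0,0,-1],[0,0,0,0,0,0,-1],[0,0,0,0,0,0,-1]]' | grep -E 'pos|contact'
```

```text
tool_pos: [0.5734, -0.2351, 0.115]
contact_force: [0.8, -0.1, -2.4]
tool_pos: [0.5766, -0.2357, 0.115]
contact_force: [0.2, -0.8, -3.3]
tool_pos: [0.5796, -0.2363, 0.115]
contact_force: [-0.3, 0.2, -3.0]
```

```bash
python3 -m crank '[[0,1,-0.23,0,0,0,-1],[0,1,-0.23,0,0,0,-1],[0,0,0,0,0,0,-1],[0,0,0,0,0,0,-1],[0,0,0,0,0,0,-1],[0,0,0,0,0,0,-1],[0,0,0,0,0,0,-1],[0,0,0,0,0,0,-1],[0,0,0,0,0,0,-1],[0,0,0,0,0,0,-1]]' | grep -E 'pos|contact'
python3 -m crank '[[0,1,-0.23,0,0,0,-1],[0,1,-0.23,0,0,0,-1],[0,0,0,0,0,0,-1],[0,0,0,0,0,0,-1],[0,0,0,0,0,0,-1],[0,0,0,0,0,0,-1],[0,0,0,0,0,0,-1],[0,0,0,0,0,0,-1],[0,0,0,0,0,0,-1],[0,0,0,0,0,0,-1]]' | grep -E 'pos|contact'
```

```text
tool_pos: [0.5807, -0.2365, 0.1149]
contact_force: [-5.0, 0.9, -0.4]
tool_pos: [0.5811, -0.2365, 0.1148]
contact_force: [-9.8, 2.3, 1.7]
```

Run:
```python
from h import *
state(); snap("side","s6"); im=cv2.imread("pics/s6.png")
cv2.imwrite("pics/s6c.png",cv2.resize(im[260:400,330:500],None,fx=3.5,fy=3.5,interpolation=cv2.INTER_CUBIC))
```

```text
t 19.87 [ 0.5811 -0.2365  0.1148] [-2.2724 -1.8854  0.2216] F [-9.7729  2.3301  1.7453] op 0.0074 grip 62.4
```

View pics/s6c.png

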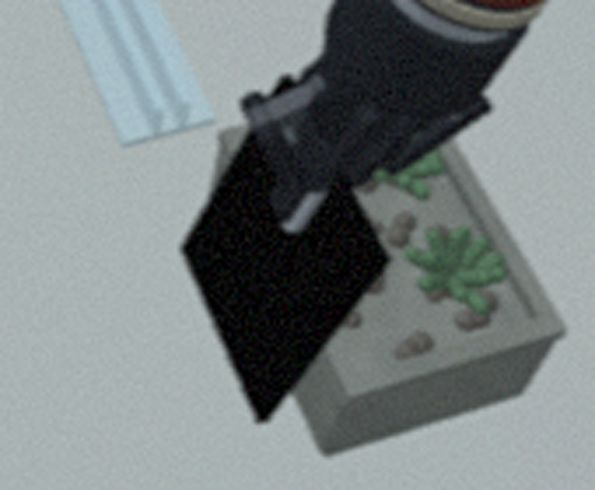

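The board's back is touching the rim, with its lower corner at about (262,420) in the crop. I'll back off slightly and lower it to the table.

```bash
python3 -m crank '[[0,-2,0.45,0,0,0,-1],[0,-1.5,0.35,0,0,0,-1],[0,0.25,1,0,0,0,-1],[0,0.25,1,0,0,0,-1],[0,0.2,0.9,0,0,0,-1],[0,0,0,0,0,0,-1],[0,0,0,0,0,0,-1],[0,0,0,0,0,0,-1],[0,0,0,0,0,0,-1],[0,0,0,0,0,0,-1]]' | grep -E 'pos|contact'
python3 -m crank '[[0,0.12,0.5,0,0,0,-1],[0,0.12,0.5,0,0,0,-1],[0,0,0,0,0,0,-1],[0,0,0,0,0,0,-1],[0,0,0,0,0,0,-1],[0,0,0,0,0,0,-1],[0,0,0,0,0,0,-1],[0,0,0,0,0,0,-1],[0,0,0,0,0,0,-1],[0,0,0,0,0,0,-1]]' | grep -E 'pos|contact'
```

```text
tool_pos: [0.5799, -0.2364, 0.1121]
contact_force: [-4.2, 1.1, 1.5]
tool_pos: [0.5798, -0.2364, 0.1113]
contact_force: [-6.5, 0.9, 2.0]
```

```bash
python3 -m crank '[[0,-0.9,0.4,0,0,0,-1],[0,0,0,0,0,0,-1],[0,0,0,0,0,0,-1],[0,0,0,0,0,0,-0.6],[0,0,0,0,0,0,-0.3],[0,0,0,0,0,0,0],[0,0,0,0,0,0,0.2],[0,0,0,0,0,0,0.2],[0,0,0,0,0,0,0.2],[0,0,0,0,0,0,0.2]]'
python3 -m crank '[[0,0,-5,0,0,0,0.2],[0,0,-15,0,0,0,0.2],[0,0,-30,0,0,0,0.2],[0,0,-40,0,0,0,0.2],[0,0,-40,0,0,0,0.2],[0,0,0,-0.075,0,0,0.2],[0,0,0,-0.076,0,0,0.2],[0,0,0,-0.076,0,0,0.2],[40,0,0,0,0,0,0.2],[40,0,0,0,0,0,0.2]]'
python3 - <<'E'
from h import *
snap("side","s7"); im=cv2.imread("pics/s7.png")
a=cv2.resize(im[230:400,320:510],None,fx=3,fy=3,interpolation=cv2.INTER_CUBIC)
im,_=snap("top","t7"); b=cv2.resize(im[180:280,365:460,::-1],None,fx=2.3,fy=2.3,interpolation=cv2.INTER_CUBIC)
o=np.zeros((510,800,3),np.uint8); o[:510,:570]=a; o[:b.shape[0],575:575+b.shape[1]]=b
cv2.imwrite("pics/c7.png",o)
E
```

```text
t: 22.42
tool_pos: [0.5793, -0.2362, 0.1108]
tool_rot: [-2.277, -1.891, 0.215]
contact_force: [-0.2, -0.3, 0.4]
opening: 0.0517
grip_force: 0.0
t: 23.25
tool_pos: [0.6224, -0.164, 0.2399]
tool_rot: [2.42, 2.0, 0.002]
contact_force: [1.4, -0.6, -0.0]
opening: 0.0511
grip_force: 0.0
```

View pics/c7.png

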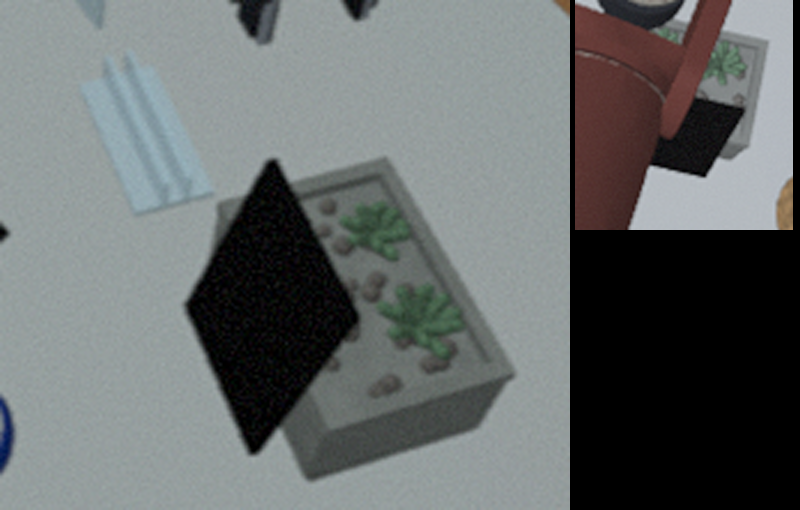

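The board leans on the rim, with bottom corners at about (382,331) and (404,381) in the full side image and top corners at (411,283) and (439,336). I check that numerically.

Run:
```python
from h import *
_,cam=snap("side")
b=onz(cam,[(382.3,331),(404.3,381.3)],.0)[:,:2]; t=onz(cam,[(410.7,283.3),(439,336)],.156)[:,:2]
n=np.array([.983,-.182]); y=np.array([.182,.983]); f=np.array([.579,-.236])
for e in(b,t): v=e[0]-e[1]; print(e,np.hypot(*v),"yaw",np.degrees(np.arctan2(-v[0],v[1])),"x'",(e.mean(0)-f)@n,"y'",(e.mean(0)-f)@y)
state(); print(ctrl.get_obs()["q"])
# target: behind back caps: 
R=down(np.pi); delta([.50,.18,.30],R)
```

```text
[[ 0.564  -0.1792]
 [ 0.5428 -0.2859]] 0.10880963730460468 yaw -11.205403797308648 x' -0.0258141594766363 y' -0.0012698499903271484
[[ 0.5979 -0.189 ]
 [ 0.5781 -0.2942]] 0.10706878736587148 yaw -10.669329407086977 x' 0.009836066616828018 y' -0.0038740896132175295
t 23.40 [ 0.6234 -0.1609  0.2395] [2.4119 2.0101 0.0017] F [-0.0564 -0.7446  0.4826] op 0.0508 grip 0.0
[-0.368   0.0905  1.5595  0.      1.4894 -0.1868]
shift [ 313.021  -182.7323  -61.0022] turn [ 0.0013  0.0022 -1.752 ]
```

The board is square (yaw -11° against -10.5°), centred within about 3 mm and tilted 13°. Next are the front vials: pinch each lever from above by its sides, lift about 10 mm and let go.

```bash
python3 -m crank '[[28.3,-29.3,0,0,0,0,0.1],[28.3,-29.3,0,0,0,0,0.1],[28.3,-29.3,0,0,0,0,0.1],[28.3,-29.3,0,0,0,0,0.1],[28.3,-29.3,0,0,0,0,0.1],[28.3,-29.3,0,0,0,0,0.1],[28.3,-29.3,0,0,0,0,0.1],[28.3,-29.3,0,0,0,0,0.1],[0,0,0,0,0,-0.12,0.1],[0,0,0,0,0,-0.12,0.1]]' 20 >/dev/null
python3 -m crank '[[0,0,0,0,0,-0.12,0.1],[0,0,0,0,0,-0.12,0.1],[0,0,0,0,0,-0.12,0.1],[0,0,0,0,0,-0.12,0.1],[0,0,0,0,0,-0.12,0.1],[0,0,0,0,0,-0.12,0.1],[0,0,0,0,0,-0.12,0.1],[0,0,0,0,0,-0.12,0.1],[0,0,0,0,0,-0.12,0.1],[0,0,0,0,0,-0.12,0.1]]' >/dev/null
python3 -m crank '[[0,0,0,0,0,-0.12,0.1],[0,0,0,0,0,-0.12,0.1],[0,0,0,0,0,-0.06,0.1],[0,0,0,0,0,0,0.1],[0,0,30,0,0,0,0.1],[0,0,30,0,0,0,0.1],[0,0,20,0,0,0,0.1],[0,0,0,0,0,0,0.1],[0,0,0,0,0,0,0.1],[0,0,0,0,0,0,0.1]]'
python3 - <<'E'
from h import *
delta([.433,.104,.102],down(np.radians(179.2))); print(ctrl.get_obs()["q"])
E
```

```text
t: 25.9
tool_pos: [0.4351, 0.1025, 0.1595]
tool_rot: [0.027, 3.139, 0.0]
contact_force: [0.2, 0.1, -0.1]
opening: 0.0467
grip_force: 0.0
shift [ 2.2807  1.4598 57.4837] turn [ 0.0001  0.0026 -0.0029]
[ 0.0647 -0.3441  2.0899 -0.0001  1.3932 -1.4892]
```

```bash
python3 -m crank '[[2.3,1.5,15,0,0,0,0.1],[0,0,20,0,0,0,0.1],[0,0,15,0,0,0,0.1],[0,0,7.5,0,0,0,0.1],[0,0,0,0,0,0,0.1],[0,0,0,0,0,0,-1],[0,0,0,0,0,0,-1],[0,0,0,0,0,0,-1],[0,0,0,0,0,0,-1],[0,0,0,0,0,0,-1]]' 20
python3 -m crank '[[0,0,-1.5,0,0,0,-1],[0,0,-1.5,0,0,0,-1],[0,0,-1.5,0,0,0,-1],[0,0,-1.5,0,0,0,-1],[0,0,-1.5,0,0,0,-1],[0,0,-1.5,0,0,0,-1],[0,0,-1,0,0,0,-1],[0,0,0,0,0,0,-1],[0,0,0,0,0,0,-1],[0,0,0,0,0,0,-1]]'
python3 - <<'E'
from h import *
snap("side","s8"); snap("wrist","w8")
E
```

```text
t: 26.73
tool_pos: [0.4329, 0.1043, 0.1014]
tool_rot: [0.025, 3.138, 0.0]
contact_force: [0.8, 0.4, 1.9]
opening: 0.0213
grip_force: 23.6
t: 27.57
tool_pos: [0.4315, 0.1042, 0.1106]
tool_rot: [-0.025, -3.141, 0.0]
contact_force: [-1.3, -0.7, 2.3]
opening: 0.0211
grip_force: 23.2
```

```bash
python3 -m crank '[[0,0,-1,0,0,0,-1],[0,0,0,0,0,0,0.1],[0,0,0,0,0,0,0.1],[0,0,0,0,0,0,0.1],[0,0,0,0,0,0,0.1],[0,0,0,0,0,0,0.1],[10,0,-10,0,0,0,0.1],[5,0,-20,0,0,0,0.1],[0,0,-20,0,0,0,0.1],[0,0,0,0,0,0,0.1]]'
python3 - <<'E'
from h import *
im,_=snap("side","s9"); im8=cv2.imread("pics/s8.png")
a=cv2.resize(im8[100:290,200:390],None,fx=2.1,fy=2.1,interpolation=cv2.INTER_CUBIC)
b=cv2.resize(im[100:290,200:390,::-1],None,fx=2.1,fy=2.1,interpolation=cv2.INTER_CUBIC)
cv2.imwrite("pics/c9.png",np.hstack([a,b]))
delta([.4334,.1808,.102],down(np.radians(181.)))
E
```

```text
t: 28.5
tool_pos: [0.419, 0.1047, 0.1653]
tool_rot: [0.025, 3.134, 0.001]
contact_force: [0.6, -0.4, 1.5]
opening: 0.0469
grip_force: 0.0
shift [-13.5945  76.3686  61.6011] turn [ 0.0004  0.0054 -0.0332]
```

View pics/c9.png

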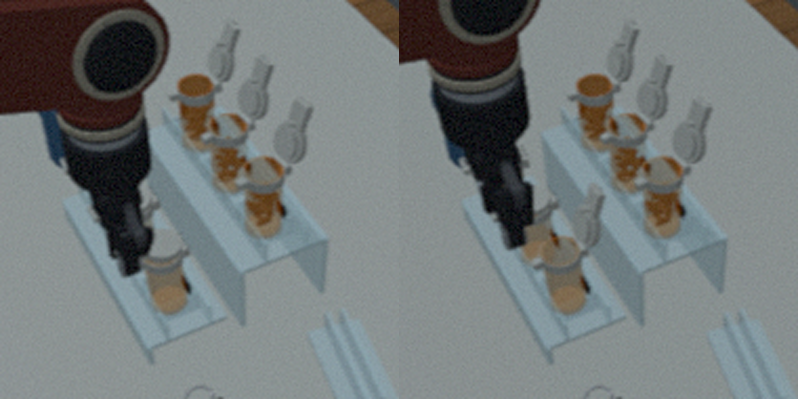

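Front cap c stands fully open at about (590,215) in the crop and its vial is still seated. I repeat this for b and a.

```bash
python3 -m crank '[[0,38,0,0,0,-0.033,0.1],[-13,38.3,0,0,0,0,0.1],[0,0,20,0,0,0,0.1],[0,0,25,0,0,0,0.1],[0,0,16.5,0,0,0,0.1],[0,0,0,0,0,0,0.1],[0,0,0,0,0,0,0.1],[0,0,0,0,0,0,-1],[0,0,0,0,0,0,-1],[0,0,0,0,0,0,-1]]' 20
python3 -m crank '[[0,0,0,0,0,0,-1],[0,0,0,0,0,0,-1],[0,0,-1.5,0,0,0,-1],[0,0,-1.5,0,0,0,-1],[0,0,-1.5,0,0,0,-1],[0,0,-1.5,0,0,0,-1],[0,0,-1.5,0,0,0,-1],[0,0,-1.5,0,0,0,-1],[0,0,-2,0,0,0,-1],[0,0,0,0,0,0,-1]]' 
python3 -m crank '[[0,0,0,0,0,0,-1],[0,0,0,0,0,0,0.1],[0,0,0,0,0,0,0.1],[0,0,0,0,0,0,0.1],[0,0,0,0,0,0,0.1],[0,0,0,0,0,0,0.1],[10,0,-10,0,0,0,0.1],[5,0,-20,0,0,0,0.1],[0,0,-20,0,0,0,0.1],[0,0,0,0,0,0,0.1]]'
python3 - <<'E'
from h import *
delta([.4335,.2622,.102],down(np.radians(175.2)))
snap("side","s10")
E
```

```text
t: 29.38
tool_pos: [0.4307, 0.1811, 0.101]
tool_rot: [-0.026, 3.139, 0.001]
contact_force: [0.3, 0.2, -0.1]
opening: 0.0215
grip_force: 23.0
t: 30.22
tool_pos: [0.4298, 0.181, 0.1113]
tool_rot: [-0.027, 3.141, 0.0]
contact_force: [1.1, 0.5, -1.9]
opening: 0.0213
grip_force: 22.5
t: 31.05
tool_pos: [0.4168, 0.1814, 0.1649]
tool_rot: [-0.027, 3.134, 0.003]
contact_force: [0.8, -0.6, 0.5]
opening: 0.0467
grip_force: 0.0
shift [-17.6503  80.3807  63.1744] turn [0.0021 0.0072 0.1012]
```

```bash
python3 -m crank '[[0,40,0,0,0,0,0.1],[-17,40.4,0,0,0,0,0.1],[0,0,20,0,0,0.1,0.1],[0,0,25,0,0,0,0.1],[0,0,17.5,0,0,0,0.1],[0,0,0,0,0,0,0.1],[0,0,0,0,0,0,0.1],[0,0,0,0,0,0,-1],[0,0,0,0,0,0,-1],[0,0,0,0,0,0,-1]]' 20
python3 -m crank '[[0,0,0,0,0,0,-1],[0,0,0,0,0,0,-1],[0,0,-1.5,0,0,0,-1],[0,0,-1.5,0,0,0,-1],[0,0,-1.5,0,0,0,-1],[0,0,-1.5,0,0,0,-1],[0,0,-1.5,0,0,0,-1],[0,0,-1.5,0,0,0,-1],[0,0,-2,0,0,0,-1],[0,0,0,0,0,0,-1]]' 
python3 -m crank '[[0,0,0,0,0,0,-1],[0,0,0,0,0,0,0.1],[0,0,0,0,0,0,0.1],[0,0,0,0,0,0,0.1],[0,0,0,0,0,0,0.1],[0,0,0,0,0,0,0.1],[10,0,-10,0,0,0,0.1],[5,0,-25,0,0,0,0.1],[0,0,-40,0,0,0,-1],[0,0,-40,0,0,0,-1]]'
python3 - <<'E'
from h import *
im,cam=snap("wrist","w11"); im,_=snap("side","s11")
delta([.66,.2596,.28],down(np.pi))
E
```

```text
t: 31.93
tool_pos: [0.4305, 0.26, 0.0998]
tool_rot: [0.13, 3.136, 0.003]
contact_force: [-0.3, 1.8, 0.5]
opening: 0.0214
grip_force: 22.4
t: 32.77
tool_pos: [0.4295, 0.2595, 0.11]
tool_rot: [-0.13, -3.139, -0.0]
contact_force: [-0.3, 0.1, 2.2]
opening: 0.021
grip_force: 21.6
t: 33.6
tool_pos: [0.4129, 0.2601, 0.2235]
tool_rot: [-0.129, -3.135, 0.003]
contact_force: [0.2, 0.4, -0.1]
opening: 0.0236
grip_force: 0.0
shift [-241.9244   17.5839  -44.2369] turn [ 0.0062  0.0129 -0.0826]
```

```bash
python3 -m crank '[[0,0,-38,0,0,0,-1],[-20,1.5,-32,0,0,0,-1],[-37,2.7,0,0,0,0,-1],[-37,2.7,0,0,0,0,-1],[-37,2.7,0,0,0,0,-1],[-37,2.7,0,0,0,0,-1],[-37,2.7,0,0,0,0,-1],[-37,2.7,0,0,0,-0.083,-1],[0,0,0,0,0,0,-1],[0,0,0,0,0,0,-1]]' 40
python3 - <<'E'
from h import *
delta([.662,.2596,.206],down(np.pi)); print(ctrl.get_obs()["q"])
a=cv2.imread("pics/w11.png")[150:470,150:490]; 
im,_=snap("side","s12"); b=cv2.resize(im[90:290,200:400,::-1],None,fx=2.2,fy=2.2,interpolation=cv2.INTER_CUBIC)
o=np.zeros((440,780,3),np.uint8); o[:320,:340]=a; o[:440,340:780]=b; cv2.imwrite("pics/c12.png",o)
E
```

```text
t: 34.53
tool_pos: [0.6582, 0.2576, 0.2907]
tool_rot: [-0.002, -3.137, 0.002]
contact_force: [-0.3, -0.4, 0.1]
opening: 0.0001
grip_force: 0.0
shift [-4.2011  2.0687 84.6783] turn [-0.0012 -0.0043 -0.0014]
[ 0.2679  0.2187  1.333   0.      1.5944 -1.3015]
```

View pics/c12.png

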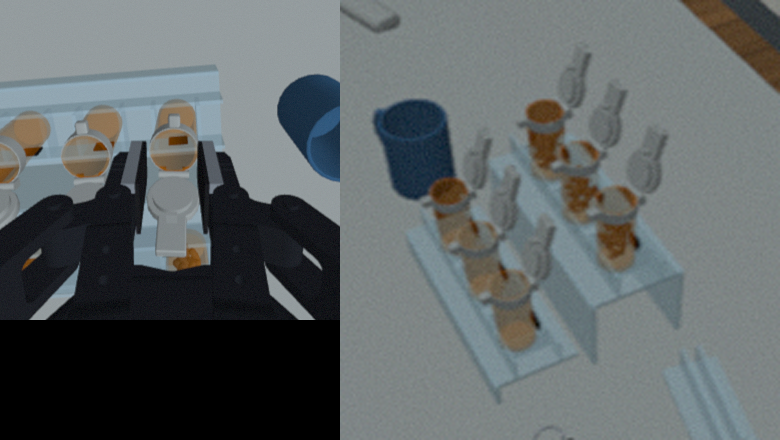

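The front row is done: all three caps are open and all vials are seated. Now I swing the back caps over, starting with a.

```bash
python3 -m crank '[[-4,2,30,0,0,0,-1],[0,0,35,0,0,0,-1],[0,0,20,0,0,0,-1],[0,0,0,0,0,0,-1],[6,0,0,0,0,0,-1],[9,0,0,0,0,0,-1],[9,0,0,0,0,0,-1],[9,0,0,0,0,0,-1],[0,0,0,0,0,0,-1],[0,0,0,0,0,0,-1]]'
python3 -m crank '[[11,0,-5,0,0,0,-1],[6,0,0,0,0,0,-1],[6,0,0,0,0,0,-1],[6,0,1.5,0,0,0,-1],[6,0,1.5,0,0,0,-1],[5.5,0,3.5,0,0,0,-1],[5.5,0,3.5,0,0,0,-1],[5,0,5,0,0,0,-1],[5,0,5,0,0,0,-1],[0,0,0,0,0,0,-1]]'
python3 -m crank '[[3,0,3,0,0,0,-1],[3,0,3,0,0,0,-1],[2,0,2,0,0,0,-1],[0,0,2,0,0,0,-1],[0,0,0,0,0,0,-1],[0,0,0,0,0,0,-1],[0,0,0,0,0,0,-1],[0,0,0,0,0,0,-1],[0,0,0,0,0,0,-1],[0,0,0,0,0,0,-1]]'
```

```text
t: 35.42
tool_pos: [0.6279, 0.2606, 0.2107]
tool_rot: [-0.001, 3.139, 0.001]
contact_force: [0.5, 0.2, 0.1]
opening: -0.0002
grip_force: 0.1
t: 36.25
tool_pos: [0.5704, 0.2601, 0.1921]
tool_rot: [0.001, -3.138, 0.001]
contact_force: [0.2, 0.4, 1.1]
opening: -0.0003
grip_force: 0.2
t: 37.08
tool_pos: [0.5646, 0.2604, 0.185]
tool_rot: [-0.0, 3.14, 0.001]
contact_force: [0.7, 0.2, 5.4]
opening: 0.0001
grip_force: 2.7
```

```bash
python3 -m crank '[[0,0,1.5,0,0,0,-1],[0,0,1,0,0,0,-1],[0,0,0,0,0,0,-1],[0,0,0,0,0,0,-1],[0,0,0,0,0,0,-1],[0,0,0,0,0,0,-1],[0,0,0,0,0,0,-1],[0,0,0,0,0,0,-1],[0,0,0,0,0,0,-1],[0,0,0,0,0,0,-1]]' | grep -E "pos|cont"
python3 -m crank '[[0,0,1,0,0,0,-1],[0,0,1,0,0,0,-1],[0,0,0,0,0,0,-1],[0,0,0,0,0,0,-1],[0,0,0,0,0,0,-1],[0,0,0,0,0,0,-1],[0,0,0,0,0,0,-1],[0,0,0,0,0,0,-1],[0,0,0,0,0,0,-1],[0,0,0,0,0,0,-1]]' | grep -E "pos|cont"
python3 -m crank '[[0,0,1,0,0,0,-1],[0,0,1,0,0,0,-1],[0,0,0,0,0,0,-1],[0,0,0,0,0,0,-1],[0,0,0,0,0,0,-1],[0,0,0,0,0,0,-1],[0,0,0,0,0,0,-1],[0,0,0,0,0,0,-1],[0,0,0,0,0,0,-1],[0,0,0,0,0,0,-1]]' | grep -E "pos|cont"
```

```text
tool_pos: [0.5641, 0.2603, 0.1815]
contact_force: [-0.4, -0.1, -1.2]
tool_pos: [0.5641, 0.2602, 0.1795]
contact_force: [-0.2, -0.3, -0.3]
tool_pos: [0.5642, 0.2603, 0.1777]
contact_force: [-0.6, -0.8, 2.5]
```

```bash
python3 -m crank '[[0,0,1.2,0,0,0,-1],[0,0,0,0,0,0,-1],[0,0,0,0,0,0,-1],[0,0,0,0,0,0,-1],[0,0,0,0,0,0,-1],[0,0,0,0,0,0,-1],[0,0,0,0,0,0,-1],[0,0,0,0,0,0,-1],[0,0,0,0,0,0,-1],[0,0,0,0,0,0,-1]]' | grep -E "pos|cont"
python3 -m crank '[[0,0,-30,0,0,0,-1],[0,0,-40,0,0,0,-1],[-10,0,-34,0,0,0,-1],[-30,-26,0,0,0,0,-1],[-30,-26,0,0,0,0,-1],[-28,-27,0,0,0,0,-1],[0,0,36,0,0,0,-1],[0,0,35,0,0,0,-1],[0,0,0,0,0,0,-1],[0,0,0,0,0,0,-1]]'
python3 - <<'E'
from h import *
im,cam=snap("side","s13"); delta([.630,.1814,.206],down(np.pi))
for y in(.2596,.1814,.1034): print(proj(cam,[[.588,y,.178],[.635,y,.215],[.542,y,.174]]).round(0).tolist())
a=im.astype(int); b=cv2.imread("pics/s12.png")[:,:,::-1].astype(int); d=(abs(a-b).max(2)>35).astype(np.uint8)
print([cv2.boundingRect(c) for c in blob(d,25,6)])
E
```

```text
tool_pos: [0.5644, 0.2604, 0.1773]
contact_force: [-1.7, 0.3, 5.0]
t: 41.25
tool_pos: [0.6602, 0.1808, 0.2054]
tool_rot: [0.0, -3.134, 0.002]
contact_force: [0.2, 0.8, 0.2]
opening: 0.0
grip_force: 0.0
shift [31.6962  0.0629  2.897 ] turn [-0.0003 -0.0016  0.0005]
[[294.0, 136.0], [312.0, 117.0], [275.0, 144.0]]
[[309.0, 156.0], [328.0, 136.0], [290.0, 164.0]]
[[326.0, 177.0], [346.0, 156.0], [306.0, 185.0]]
[(53, 0, 255, 49), (306, 0, 78, 139), (0, 197, 40, 87), (15, 10, 29, 27), (0, 14, 19, 23), (11, 329, 54, 34)]
```

```bash
python3 -m crank '[[4,0,0,0,0,0,-1],[9,0,0,0,0,0,-1],[9,0,0,0,0,0,-1],[9,0,0,0,0,0,-1],[0,0,-1,0,0,0,-1],[11,0,-5,0,0,0,-1],[6,0,0,0,0,0,-1],[6,0,0,0,0,0,-1],[6,0,1.5,0,0,0,-1],[6,0,1.5,0,0,0,-1]]' | grep -E "pos|cont"
python3 -m crank '[[5.5,0,3.5,0,0,0,-1],[5.5,0,3.5,0,0,0,-1],[5,0,5,0,0,0,-1],[5,0,5,0,0,0,-1],[3,0,3,0,0,0,-1],[3,0,3,0,0,0,-1],[2,0,2,0,0,0,-1],[0,0,0,0,0,0,-1],[0,0,0,0,0,0,-1],[0,0,0,0,0,0,-1]]' | grep -E "pos|cont"
python3 -m crank '[[0,0,1.5,0,0,0,-1],[0,0,0,0,0,0,-1],[0,0,0,0,0,0,-1],[0,0,0,0,0,0,-1],[0,0,0,0,0,0,-1],[0,0,0,0,0,0,-1],[0,0,0,0,0,0,-1],[0,0,0,0,0,0,-1],[0,0,0,0,0,0,-1],[0,0,0,0,0,0,-1]]' | grep -E "pos|cont"
python3 -m crank '[[0,0,1,0,0,0,-1],[0,0,0,0,0,0,-1],[0,0,0,0,0,0,-1],[0,0,0,0,0,0,-1],[0,0,0,0,0,0,-1],[0,0,0,0,0,0,-1],[0,0,0,0,0,0,-1],[0,0,0,0,0,0,-1],[0,0,0,0,0,0,-1],[0,0,0,0,0,0,-1]]' | grep -E "pos|cont"
```

```text
tool_pos: [0.5957, 0.1812, 0.2122]
contact_force: [1.0, -0.1, -0.1]
tool_pos: [0.5672, 0.1812, 0.1875]
contact_force: [0.0, 0.2, -0.6]
tool_pos: [0.5671, 0.1813, 0.1861]
contact_force: [-2.5, 0.3, 6.2]
tool_pos: [0.5673, 0.1813, 0.1858]
contact_force: [-2.9, -0.8, 7.2]
```

```bash
python3 -m crank '[[0.5,0,1,0,0,0,-1],[0,0,0,0,0,0,-1],[0,0,0,0,0,0,-1],[0,0,0,0,0,0,-1],[0,0,0,0,0,0,-1],[0,0,0,0,0,0,-1],[0,0,0,0,0,0,-1],[0,0,0,0,0,0,-1],[0,0,0,0,0,0,-1],[0,0,0,0,0,0,-1]]' | grep -E "pos|cont"
python3 -m crank '[[0.5,0,1,0,0,0,-1],[0,0,0,0,0,0,-1],[0,0,0,0,0,0,-1],[0,0,0,0,0,0,-1],[0,0,0,0,0,0,-1],[0,0,0,0,0,0,-1],[0,0,0,0,0,0,-1],[0,0,0,0,0,0,-1],[0,0,0,0,0,0,-1],[0,0,0,0,0,0,-1]]' | grep -E "pos|cont"
python3 -m crank '[[0.5,0,1,0,0,0,-1],[0,0,0,0,0,0,-1],[0,0,0,0,0,0,-1],[0,0,0,0,0,0,-1],[0,0,0,0,0,0,-1],[0,0,0,0,0,0,-1],[0,0,0,0,0,0,-1],[0,0,0,0,0,0,-1],[0,0,0,0,0,0,-1],[0,0,0,0,0,0,-1]]' | grep -E "pos|cont"
```

```text
tool_pos: [0.5668, 0.1812, 0.1843]
contact_force: [-3.4, -0.5, 5.4]
tool_pos: [0.5661, 0.1813, 0.1828]
contact_force: [0.8, 1.0, -0.4]
tool_pos: [0.5656, 0.1813, 0.1818]
contact_force: [0.9, 0.2, 0.3]
```

```bash
python3 -m crank '[[0,0,1.5,0,0,0,-1],[0,0,1.5,0,0,0,-1],[0,0,1,0,0,0,-1],[0,0,1,0,0,0,-1],[0,0,0,0,0,0,-1],[0,0,0,0,0,0,-1],[0,0,0,0,0,0,-1],[0,0,0,0,0,0,-1],[0,0,0,0,0,0,-1],[0,0,0,0,0,0,-1]]' | grep -E "pos|cont"
python3 -m crank '[[0,0,-30,0,0,0,-1],[0,0,-40,0,0,0,-1],[-10,0,-34,0,0,0,-1],[-30,-26,0,0,0,0,-1],[-30,-26,0,0,0,0,-1],[-26,-26,0,0,0,0,-1],[0,0,36,0,0,0,-1],[0,0,35,0,0,0,-1],[0,0,4,0,0,0,-1],[0,0,0,0,0,0,-1]]'| grep -E "pos|cont"
python3 -m crank '[[4,0,0,0,0,0,-1],[9,0,0,0,0,0,-1],[9,0,0,0,0,0,-1],[9,0,0,0,0,0,-1],[0,0,-1,0,0,0,-1],[11,0,-5,0,0,0,-1],[6,0,0,0,0,0,-1],[6,0,0,0,0,0,-1],[6,0,1.5,0,0,0,-1],[6,0,1.5,0,0,0,-1]]' | grep -E "pos|cont"
python3 -m crank '[[5.5,0,3.5,0,0,0,-1],[5.5,0,3.5,0,0,0,-1],[5,0,5,0,0,0,-1],[5,0,5,0,0,0,-1],[3,0,3,0,0,0,-1],[3,0,3,0,0,0,-1],[2,0,2,0,0,0,-1],[0,0,0,0,0,0,-1],[0,0,0,0,0,0,-1],[0,0,0,0,0,0,-1]]' | grep -E "pos|cont"
```

```text
tool_pos: [0.5657, 0.1813, 0.1773]
contact_force: [-1.9, -0.1, 5.1]
tool_pos: [0.6594, 0.1031, 0.201]
contact_force: [0.7, 0.6, 0.2]
tool_pos: [0.5952, 0.1032, 0.2088]
contact_force: [0.6, -0.2, 0.2]
tool_pos: [0.5676, 0.1033, 0.1849]
contact_force: [3.3, -0.6, 4.5]
```

```bash
python3 -m crank '[[1,0,1,0,0,0,-1],[0,0,0,0,0,0,-1],[0,0,0,0,0,0,-1],[0,0,0,0,0,0,-1],[0,0,0,0,0,0,-1],[0,0,0,0,0,0,-1],[0,0,0,0,0,0,-1],[0,0,0,0,0,0,-1],[0,0,0,0,0,0,-1],[0,0,0,0,0,0,-1]]' | grep -E "pos|cont"
python3 -m crank '[[0.5,0,1,0,0,0,-1],[0,0,0,0,0,0,-1],[0,0,0,0,0,0,-1],[0,0,0,0,0,0,-1],[0,0,0,0,0,0,-1],[0,0,0,0,0,0,-1],[0,0,0,0,0,0,-1],[0,0,0,0,0,0,-1],[0,0,0,0,0,0,-1],[0,0,0,0,0,0,-1]]' | grep -E "pos|cont"
python3 -m crank '[[0.5,0,1,0,0,0,-1],[0,0,1,0,0,0,-1],[0,0,0,0,0,0,-1],[0,0,0,0,0,0,-1],[0,0,0,0,0,0,-1],[0,0,0,0,0,0,-1],[0,0,0,0,0,0,-1],[0,0,0,0,0,0,-1],[0,0,0,0,0,0,-1],[0,0,0,0,0,0,-1]]' | grep -E "pos|cont"
```

```text
tool_pos: [0.5648, 0.1033, 0.1819]
contact_force: [1.0, -0.4, 1.5]
tool_pos: [0.5651, 0.1032, 0.1818]
contact_force: [-0.5, -0.3, 1.0]
tool_pos: [0.5646, 0.1032, 0.1798]
contact_force: [-0.3, -0.7, -0.6]
```

```bash
python3 -m crank '[[0,0,1.5,0,0,0,-1],[0,0,1.5,0,0,0,-1],[0,0,0,0,0,0,-1],[0,0,0,0,0,0,-1],[0,0,0,0,0,0,-1],[0,0,0,0,0,0,-1],[0,0,0,0,0,0,-1],[0,0,0,0,0,0,-1],[0,0,0,0,0,0,-1],[0,0,0,0,0,0,-1]]' | grep -E "pos|cont"
python3 -m crank '[[0,0,-30,0,0,0,-1],[0,0,-40,0,0,0,-1],[0,0,-40,0,0,0,-1],[0,0,-40,0,0,0,-1],[35,15,0,0,0,0,-1],[35,15,0,0,0,0,-1],[35,15,0,0,0,0,-1],[30,16,0,0,0,0,-1],[30,16,0,0,0,0,-1],[0,0,0,0,0,0,-1]]'
python3 - <<'E'
from h import *
im,cam=snap("wrist","w14"); it,ct=snap("top","t14"); s,cs=snap("side","s14")
o=np.zeros((480,800,3),np.uint8)
o[:300,:400]=cv2.resize(im[200:425,200:500,::-1],(400,300))
x=s[90:400,190:500,::-1]; o[:400,400:]=cv2.resize(x,(400,400))
o[300:480,:240]=cv2.resize(it[225:345,360:520,::-1],(240,180))
cv2.imwrite("pics/c14.png",o)
H,S,V=cv2.split(cv2.cvtColor(it,cv2.COLOR_RGB2HSV))
for n,c,m,z in(("top",ct,it,.0),("side",cs,s,0)):
    H,S,V=cv2.split(cv2.cvtColor(m,cv2.COLOR_RGB2HSV))
    b=blob((H>100)&(H<130)&(S>120),60,4); print(n,[[np.round(v,3).tolist() for v in rect(c,k,.018)[:2]] for k in b])
    t=blob((H<30)&(S>60),100,3,(380,220,520,480)); print("trivet",[rect(c,k,.006)[:2] for k in t])
E
```

```text
tool_pos: [0.5649, 0.1032, 0.1773]
contact_force: [-0.5, -0.1, 4.8]
t: 54.63
tool_pos: [0.3959, 0.1821, 0.3262]
tool_rot: [0.007, -3.14, -0.002]
contact_force: [-0.0, -0.2, 0.5]
opening: 0.0002
grip_force: 0.0
top [[[386.041, -187.873], [67.864, 67.956]], [[64.886, -503.228], [23.936, 159.494]], [[82.552, -704.113], [88.366, 11.97]]]
trivet [((503.8079833984375, -375.98858642578125), (25.438323974609375, 92.98355102539062)), ((502.317626953125, -468.6131286621094), (17.775175094604492, 85.04556274414062))]
side [[[382.727, -194.133], [72.466, 67.826]], [[496.749, 454.97], [185.935, 86.003]]]
trivet [((502.3917236328125, -376.0960388183594), (21.115253448486328, 87.6190414428711)), ((991.2391357421875, -97.94829559326172), (51.80241012573242, 83.04918670654297)), ((527.1821899414062, -460.68408203125), (16.279361724853516, 45.08999252319336))]
```

View pics/c14.png

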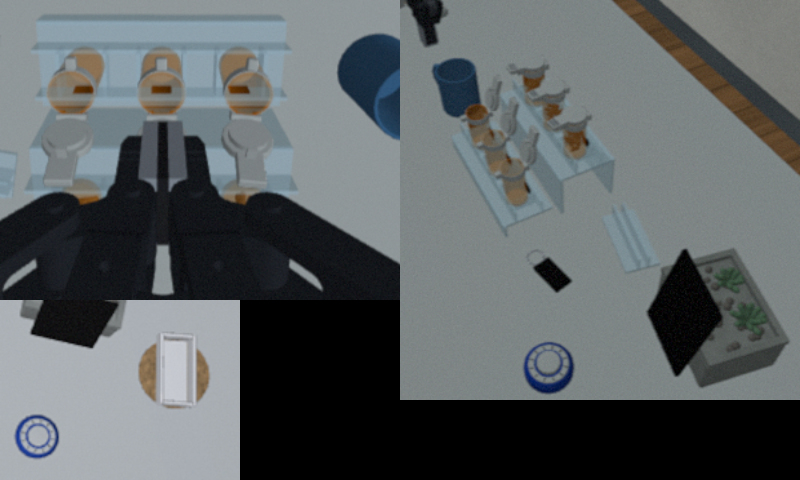

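The last picture shows:
- All three back caps are shut and all three front caps are open, with every vial seated.
- The board is leaning on the planter and the dish is on the trivet.
- The timer has not moved, at about (0.385, -0.191).

Now I press the timer's button.

```bash
python3 -m crank '[[1,-37.3,5,0,0,0,-1],[1,-37.3,5,0,0,0,-1],[1,-37.3,5,0,0,0,-1],[1,-37.3,5,0,0,0,-1],[1,-37.3,5,0,0,0,-1],[1,-37.3,5,0,0,0,-1],[1,-37.3,5,0,0,0,-1],[1,-37.3,5,0,0,0,-1],[1,-37.3,5,0,0,0,-1],[1,-37.3,5,0,0,0,-1]]' >/dev/null
python3 -m crank '[[0,0,40,0,0,0,-1],[0,0,40,0,0,0,-1],[0,0,40,0,0,0,-1],[0,0,40,0,0,0,-1],[0,0,36,0,0,0,-1],[0,0,20,0,0,0,-1],[0,0,0,0,0,0,-1],[0,0,0,0,0,0,-1],[0,0,0,0,0,0,-1],[0,0,0,0,0,0,-1]]'
python3 - <<'E'
from h import *
im,c=snap("top"); H,S,V=cv2.split(cv2.cvtColor(im,cv2.COLOR_RGB2HSV))
im2,c2=snap("wrist"); H2,S2,V2=cv2.split(cv2.cvtColor(im2,cv2.COLOR_RGB2HSV))
print([rect(c,k,.018)[:2] for k in blob((H>100)&(H<130)&(S>120),60,2)]); print([rect(c2,k,.02)[:2] for k in blob((H2>100)&(H2<130)&(S2>120),100,2)])
delta([.385,-.191,.036],down(np.pi))
E
```

```text
t: 56.45
tool_pos: [0.3913, -0.1943, 0.0632]
tool_rot: [0.0, 3.138, -0.004]
contact_force: [0.9, 0.0, 0.3]
opening: 0.0002
grip_force: 0.0
[((493.7315979003906, 434.0064697265625), (123.04255676269531, 86.13357543945312)), ((64.88591003417969, -503.2275390625), (23.935867309570312, 159.4941864013672))]
[((380.92755126953125, -191.2598876953125), (69.44583129882812, 66.82711029052734)), ((386.8975830078125, -191.51454162597656), (41.53534698486328, 38.66617965698242))]
shift [ 6.1531  2.989  26.9665] turn [-0.0024  0.0033  0.0001]
```

```bash
python3 -m crank '[[6,3,12,0,0,0,-1],[0,0,14,0,0,0,-1],[0,0,2,0,0,0,-1],[0,0,2,0,0,0,-1],[0,0,2,0,0,0,-1],[0,0,1.5,0,0,0,-1],[0,0,1.5,0,0,0,-1],[0,0,0,0,0,0,-1],[0,0,0,0,0,0,-1],[0,0,0,0,0,0,-1]]' | grep -E "pos|cont"
python3 -m crank '[[0,0,1,0,0,0,-1],[0,0,1,0,0,0,-1],[0,0,0,0,0,0,-1],[0,0,0,0,0,0,-1],[0,0,0,0,0,0,-1],[0,0,0,0,0,0,-1],[0,0,0,0,0,0,-1],[0,0,0,0,0,0,-1],[0,0,0,0,0,0,-1],[0,0,0,0,0,0,-1]]' | grep -E "pos|cont"
```

```text
tool_pos: [0.3839, -0.1899, 0.0269]
contact_force: [-2.5, 3.8, 8.7]
tool_pos: [0.384, -0.19, 0.0266]
contact_force: [-10.5, 6.2, 22.0]
```

```bash
python3 -m crank '[[0,0,-4,0,0,0,-1],[0,0,-10,0,0,0,-1],[0,0,-20,0,0,0,-1],[0,0,-40,0,0,0,-1],[0,0,-40,0,0,0,-1],[0,30,-20,0,0,0,-1],[0,38,0,0,0,0,-1],[0,38,0,0,0,0,-1],[0,38,0,0,0,0,-1],[0,0,0,0,0,0,-1]]'
python3 -m crank '[[0,38,0,0,0,0,-1],[0,38,0,0,0,0,-1],[0,38,0,0,0,0,-1],[0,0,0,0,0,0,-1],[0,0,0,0,0,0,-1],[0,0,0,0,0,0,-1],[0,0,0,0,0,0,-1],[0,0,0,0,0,0,-1],[0,0,0,0,0,0,-1],[0,0,0,0,0,0,-1]]' | grep -E "pos|cont"
python3 - <<'E'
from h import *
for n in("top","side"):
    im,_=snap(n,n+"20"); b=cv2.imread("pics/"+("t14" if n=="top" else "s14")+".png")[:,:,::-1]
    d=(abs(im.astype(int)-b.astype(int)).max(2)>35).astype(np.uint8); print(n,[cv2.boundingRect(c) for c in blob(d,15,8)])
im,c=snap("top"); H,S,V=cv2.split(cv2.cvtColor(im,cv2.COLOR_RGB2HSV)); print([rect(c,k,.018)[:2] for k in blob((H>100)&(H<130)&(S>120),60,2)])
t=blob((H<30)&(S>60),100,3,(430,220,520,320)); print("trivet",[rect(c,k,.006)[:2] for k in t])
E
```

```text
t: 59.05
tool_pos: [0.3837, -0.0409, 0.1584]
tool_rot: [-0.012, 3.139, 0.003]
contact_force: [-0.1, -0.8, -0.8]
opening: -0.0001
grip_force: 0.0
tool_pos: [0.3838, 0.0673, 0.1578]
contact_force: [0.1, -0.6, -0.2]
top [(113, 223, 191, 257), (271, 468, 10, 11), (334, 470, 9, 10)]
side [(0, 0, 257, 234), (0, 183, 48, 110), (8, 0, 52, 46), (0, 0, 24, 54), (0, 336, 65, 38), (0, 323, 67, 22), (224, 162, 20, 10)]
[((493.9584655761719, 434.119384765625), (123.29228973388672, 85.81642150878906)), ((386.0407409667969, -187.872802734375), (67.86441802978516, 67.9561996459961))]
trivet [((505.117431640625, -376.0162048339844), (25.438325881958008, 95.60297393798828)), ((502.317626953125, -468.6130065917969), (17.775178909301758, 85.04556274414062))]
```

```bash
python3 -c "
from station import ctrl
print(ctrl.finish_job())"
```

```text
the job is handed in; nothing more can be done
None
```

The job is handed in with every step done in the order asked: dish on the trivet, board leaned on the planter, front caps open, back caps shut, and the timer pressed and let up at about 57 s of the 210 s; the mug and keyring tag were not touched, and I don't have the verdict.

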